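# Sweep the sorting tray clear of sheet holders

### The arm

A 6-joint arm with a two-finger parallel gripper is mounted at the origin on the work surface; the furniture and walls round the work are solid. World frame = base frame: x ahead of the robot, y to its left, z up, the work surface at z = 0. Lengths are in m, angles in degrees, forces in N, time in s.
With the tool pointing down it reaches from about 0.4 to 0.825 m from the base axis. Payload 7 kg.
Tool frame: the origin (TCP) lies at the very end of the fingers, on their centre line; the grasp point (between the pads) lies 19 mm behind it (r.hold_point_z is the distance from the TCP to the grasp point, in m); z points along the fingers, y is the direction in which the jaws open and shut (so a half turn about z gives the same grasp; the last joint's range is limited). The gripper opens to 88 mm and grips with 3 to 60 N. Pads are 19 mm wide; open, the fingers measure 130 mm over their backs; the gripper's body (78 mm by 193 mm) begins 47 mm behind the grasp point.
Start: joints at [-59.926, 20.546, 0.682, 0, -70.136, -16.507], TCP at [0.158, -0.656, 0.193] pointing down, gripper open.
Joint ranges: [-176.03, 176.03], [-82.01, 121.73], [-58.28, 71.71], [-173.87, 95.51], [-174.79, -0.11], [-173.66, 173.66]. Speed limits (degrees/s): [136.94, 136.94, 172.46, 180, 180, 180].

### API

Orientations are given as [roll, pitch, yaw] about the fixed x, y, z axes, in that order (R = Rz(yaw) Ry(pitch) Rx(roll)).
In Python, from plant import r gives the robot as it stands. The module is installed in compiled form; this text tells all that it offers.
- The arm moves only by the shell command python3 -m inch 'ROWS' [FORCE]. ROWS is text: rows parted by semicolons, each of 7 numbers parted by spaces: the shift along the tool's x, y, z in m, then the turn, a rotation vector about the tool's x, y, z in rad, then the opening, from 0 (shut) to 1 (fully open). In form: tx ty tz ax ay az jaw; .... A call has 1 to 20 rows; each row shifts and turns the commanded pose from where the row before left it, along the tool's axes as they then stand; what a row does not reach is not made up. A row lasts 1/12 s, in which the tool goes at most 41.7 mm and 7.16 degrees, less where a joint would pass 70% of its speed; a pose out of reach is approached as far as the arm can. A call with a gripper value outside its range is refused whole. The fingers move at their own pace and stop on an object; FORCE is the grip in N (left out, the last holds). Time passes only in rows, so rows that do not move let the fingers close. It gives the time, the measured TCP pose, the force and the opening at its end, in the units of the state.
- r.get_state(): the state, without advancing time (a new reading comes with each control period).
- r.capture(name): name is "scene" or "side" or "wrist"; returns the picture (384x512x3 uint8, red, green, blue); there is no depth.
- r.camera_params(name): a dict with "vfov" (degrees; the focal length in pixels is half the picture's height over the tangent of half this angle, whatever the lens; pixels are square), "cx", "cy" (the principal point, pixels), "distortion" ([k1, k2, p1, p2, k3] as OpenCV has them; the pictures are not rectified), "R" (3x3) and "t" (3): a world point X has camera coordinates R X + t. Camera axes: x right, y down, z forward; pixel columns grow to the right and rows downward; lengths in m; the calibration is good to about 2 mm. A picture is of the moment at which its call begins: read the wrist's pose just before it. camera_params takes no time and is no camera call; for the wrist camera it gives the pose at the moment of the call.
- r.close_job(): hands the job in, once; it reports no verdict.
Trained networks look in the newest picture that a camera, given by its name, has taken for a name from the list of things; names that differ only in an ending like _2 or _b are one class to them, and where a whole thing is asked for, a point or a joint stands for the part that bears it (a point fixed in the world has none). Each returns a list of dicts, best first, with "p" (0 to 1); they miss things now and then, are a little off and sometimes report something else, mostly with a low value. They report only what shows in the picture. A call takes as long as a camera call. They do not tell look-alikes from the thing itself.
- r.recognise(target, camera): "xy" ([column, row] in pixels, amid what is visible of it).
The state is a dict: "time_s": time; "joints": joint angles; "qd": joint speeds; "joint_torque": joint torques, N m; "tcp_pos": TCP position; "eef_rot": TCP orientation; "contact_force": force on the tool from outside, world axes, zero at the start; "moment": the same for the moment, N m; "gripper_width": finger opening in m.
Only numpy, scipy, OpenCV 4.12 (cv2) and the standard library are available. Lean on these libraries where they do the work, as an engineer would, in place of code of your own. Each camera call takes 0.05 s, during which the arm holds its last target.

### The job

Empty the three spring sheet holders from the sorting tray into the white parts bin: with the fingertips, push the slide gate at the tray's spout fully open, sweep the sheet holders along the tray and out through the spout so that they drop into the bin, and then push the gate fully shut again. Only push and sweep; lift nothing. Leave the drilled angle clip where it lies on the tray, and do not shift the bin or anything else on the bench.

Things in the scene. Friction and masses are not known exactly. Their poses are not given: they have to be found in the camera images.
- tray: Sorting tray folded from grey-painted sheet metal, fixed; origin on the bench top. Flat deck, top 60 mm above the bench, from x -70 to +70 and y -126 to +200 mm in its own axes. Its +x side points away from the robot, its spout (-y) to the robot's right, up to 12 degrees askew. Walls 2.5 mm thick stand 22 mm above the deck: back at y +199, sides at x -69 and +69 from there to y -30.
- deck_middle (a point): point on the deck (z = 0.060) at tray x 0, y +90 mm, between the side walls. All loose parts on the tray start at tray y -50 mm or more; the deck from there to the mouth starts empty.
- spout_mouth (a point): middle of the mouth, at deck height, on the gate's line: tray x 0, y -120 mm. Two straight walls 22 mm high funnel to it, from tray (x -69, y -30) to (-37, -112) and from (69, -30) to (37, -112); 71 mm clear between them. Gate guide strips 6 mm high lie at y -115 to -125 from x -41 to -111, on an ear out past the tray side; a stop 12 mm high is at x +41.
- spout_end (a point): middle of the open end of the spout tongue, at deck height: tray x 0, y -168 mm. The tongue goes on level from the gate, 77 mm clear between 22 mm high cheeks, and ends over the inside of the bin, about 35 mm past the bin's low front; what is pushed off it falls in.
- gate (a joint): slide gate of the spout, m: 0 = shut, 0.074 = fully open. It slides along the tray's -x, toward the robot. Starts shut or up to 8 mm ajar; about 1.2 N of friction and no spring, so it stays where it is left. Steel strip 73 mm long, 2.5 mm thick, its top 15 mm above the deck.
- gate_tab (a point): middle of the gate's upright finger tab: a plate 3 mm thick (along the tray's x), 22 mm wide (tray's y), standing in the middle of the gate's length from 16 mm to 50 mm above the deck, so it can be pushed from above the 22 mm walls; this point is 38 mm above the deck and moves with the gate. Push on its +x face to open, on its -x face to shut.
- bin: white open-topped parts bin, 114 (x) x 193 (y) x 76 mm high, 0.25 kg, loose on the bench; origin at the middle of its underside, z up. Its low front (48 mm high, +y side of the bin) stands under the spout tongue and its inside is about 88 x 150 mm, x -44..44, y -79..+88, walls up to 75 mm.
- cleco_a: first of the three alike sheet holders on the tray: a dark, slim spring fastener with a light plunger, 12 x 64 x 12 mm, about 16 g, lying flat; origin at the middle of its underside (on the deck), its length along its own y
- cleco_b: second of the three alike sheet holders on the tray: a dark, slim spring fastener with a light plunger, 12 x 64 x 12 mm, about 16 g, lying flat; origin at the middle of its underside (on the deck), its length along its own y
- cleco_c: third of the three alike sheet holders on the tray: a dark, slim spring fastener with a light plunger, 12 x 64 x 12 mm, about 16 g, lying flat; origin at the middle of its underside (on the deck), its length along its own y
- clip_long: drilled aluminium angle clip lying among the sheet holders, 75 (its x) x 25 x 20 mm high, 30 g, loose on the deck, its length roughly along the tray's y; origin at the middle of its underside; the upright flange is on its +y side. Stays on the tray.
- clip_short: shorter drilled aluminium angle clip, 52 x 31 x 25 mm high, lying on the bench to the left beyond the tray; leave it alone
- green_roll: roll of green film tape, 80 mm across, 18 mm high, lying flat on the bench left of the tray; leave it alone
- oil: squeeze bottle of cutting oil with a pointed red cap, 52 mm across, 140 mm high, standing on the bench to the right; leave it alone
- scribe: steel scriber, 10 x 141 x 10 mm, lying on the bench right of the bin; leave it alone
Mind the look-alikes: they are no part of the job. Leave any blue or pink look-alike of the clip_long alone.

How it is judged (in metres and radians):
On the way, in this order (a step that is already met when the one before it is completed fails the run):
1. the gate is pushed open (at least 65 mm) (value of joint gate above 0.065 m), for 0.2 s.
2. all three sheet holders lie in the bin (x of cleco_a in the frame of bin between -0.05 and 0.05 m and y of cleco_a in the frame of bin between -0.09 and 0.09 m and z of each of cleco_a, cleco_b, cleco_c in the frame of bin below 0.055 m and x of cleco_b in the frame of bin between -0.05 and 0.05 m and y of cleco_b in the frame of bin between -0.09 and 0.09 m and x of cleco_c in the frame of bin between -0.05 and 0.05 m and y of cleco_c in the frame of bin between -0.09 and 0.09 m), for 0.3 s.
3. the gate is pushed shut (within 6 mm) (value of joint gate below 0.006 m), for 0.2 s.
At the end, for the whole second after the job is handed in: All three sheet holders rest inside the white bin, the gate is shut to within 6 mm, the long angle clip is on the tray within 30 mm of where it lay, and the bin stands upright within 25 mm of its place (all of step 2 and linear speed of each of cleco_a, cleco_b, cleco_c below 0.03 m/s and value of joint gate below 0.006 m and distance of clip_long from where it was at the start of the episode below 0.03 m and height (world z) of clip_long above 0.05 m and distance of bin from where it was at the start of the episode below 0.025 m and angle between bin's own z axis and vertical below 0.1 rad); the robot touches nothing.
It fails at once if a sheet holder or the angle clip on the tray is lifted 20 mm or more off the deck (height (world z) of any of cleco_a, cleco_b, cleco_c, clip_long above 0.08 m).
It fails at once if a sheet holder falls onto the bench instead of into the bin ((height (world z) of cleco_a below 0.05 m and (y of cleco_a in the frame of bin above 0.1 m or y of cleco_a in the frame of bin below -0.1 m or x of cleco_a in the frame of bin above 0.06 m or x of cleco_a in the frame of bin below -0.06 m)) or (height (world z) of cleco_b below 0.05 m and (y of cleco_b in the frame of bin above 0.1 m or y of cleco_b in the frame of bin below -0.1 m or x of cleco_b in the frame of bin above 0.06 m or x of cleco_b in the frame of bin below -0.06 m)) or (height (world z) of cleco_c below 0.05 m and (y of cleco_c in the frame of bin above 0.1 m or y of cleco_c in the frame of bin below -0.1 m or x of cleco_c in the frame of bin above 0.06 m or x of cleco_c in the frame of bin below -0.06 m))).
It fails at once if the angle clip on the tray is shifted more than 30 mm (distance of clip_long from where it was at the start of the episode above 0.03 m).
It fails at once if the bin is shifted more than 25 mm, lifted or tipped (distance of bin from where it was at the start of the episode above 0.025 m or height (world z) of bin above 0.02 m or angle between bin's own z axis and vertical above 0.25 rad).
It fails at once if the short clip, the tape, the bottle or the scriber is shifted more than 20 mm (distance of any of clip_short, green_roll, oil, scribe from where it was at the start of the episode above 0.02 m).
It also fails if it takes over 69 s, if anything falls off the work surface, if the arm or the gripper's body presses on something with over 40 N, if the wrist force passes 120 N, or if a joint passes its speed limit or range.

## Working session

There is one attempt and no reset: what is moved stays moved. The work goes in short steps, Python scripts to look and compute and a shell command to move; the robot and the scene stay as the last step left them, time stands still between calls to the robot, and variables do not carry over. Pictures are saved under pics/ and viewed, and the job is handed in when it is done.

```bash
mkdir -p pics; python3 - <<'E'
from plant import r
import cv2,numpy as np
s=r.get_state();print({k:np.round(v,3) for k,v in s.items()}, r.hold_point_z)
for n in ["scene","side","wrist"]:
    im=r.capture(n);cv2.imwrite(f"pics/{n}0.png",im[:,:,::-1])
    p=r.camera_params(n);print(n,{k:np.round(v,4).tolist() for k,v in p.items()})
E
```

```text
{'time_s': np.float64(0.0), 'joints': array([-5.9925e+01,  2.0590e+01,  6.3500e-01, -1.9000e-02, -7.0136e+01,
       -1.6508e+01]), 'qd': array([-0.044, -0.04 , -0.132,  0.037, -0.022,  0.075]), 'joint_torque': array([-0.0000e+00, -5.8272e+01,  2.9305e+01,  6.9970e+00,  7.0000e-03,
       -0.0000e+00]), 'tcp_pos': array([ 0.158, -0.656,  0.192]), 'eef_rot': array([ 1.79908e+02, -9.00000e-03, -1.66439e+02]), 'contact_force': array([-0.47 , -0.295,  0.173]), 'moment': array([ 0.006,  0.049, -0.012]), 'gripper_width': np.float64(0.088)} 0.0188
scene {'vfov': 47.2764, 'cx': 260.223, 'cy': 195.8221, 'distortion': [-0.0464, 0.0, 0.0, 0.0, 0.0], 'R': [[-0.5479, -0.8365, 0.0062], [-0.6336, 0.4101, -0.656], [0.5462, -0.3634, -0.7547]], 't': [0.2515, 0.4359, 1.1191]}
side {'vfov': 56.4865, 'cx': 251.1383, 'cy': 193.5948, 'distortion': [0.0002, 0.0, 0.0, 0.0, 0.0], 'R': [[0.9981, -0.0589, 0.0206], [-0.0069, -0.4322, -0.9017], [0.062, 0.8998, -0.4318]], 't': [-0.5479, 0.0569, 1.1305]}
wrist {'vfov': 68.2687, 'cx': 253.8461, 'cy': 194.3518, 'distortion': [-0.0716, 0.0, 0.0, 0.0, 0.0], 'R': [[-0.2341, 0.9722, 0.0009], [0.926, 0.2227, 0.3047], [0.296, 0.0722, -0.9525]], 't': [0.6736, -0.0388, 0.3919]}
```

View pics/scene0.png

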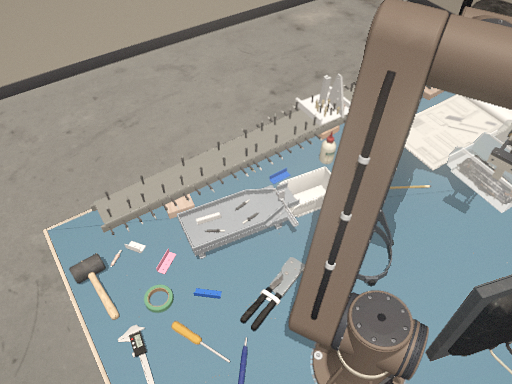

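View pics/side0.png

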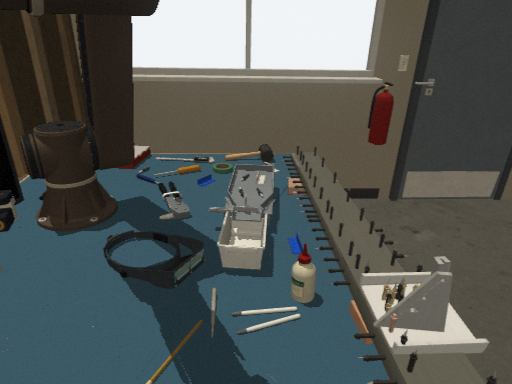

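View pics/wrist0.png

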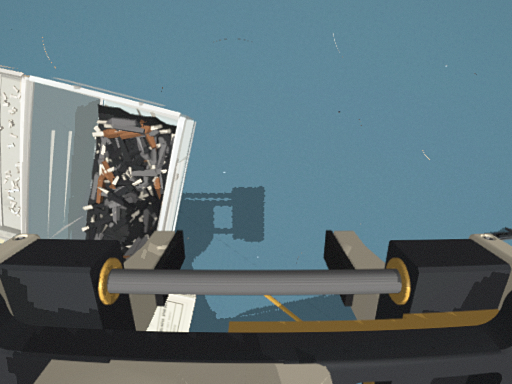

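The scene view shows the tray at about (240,218), the bin at (310,190), three dark clecos at (242,204), (250,218) and (215,231), and a light clip at (208,217). I'll enlarge it to measure.

```bash
cat > h.py <<'E'
from plant import r
import cv2,numpy as np
def K(p): 
    f=192/np.tan(np.radians(p['vfov'])/2); return np.array([[f,0,p['cx']],[0,f,p['cy']],[0,0,1.]])
def proj(p,X):
    R=np.array(p['R']);t=np.array(p['t']); 
    return cv2.projectPoints(np.array(X,float).reshape(-1,1,3),cv2.Rodrigues(R)[0],t,K(p),np.array(p['distortion'],float))[0][:,0]
def unproj(p,uv,z):
    R=np.array(p['R']);t=np.array(p['t'])
    n=cv2.undistortPoints(np.array(uv,float).reshape(-1,1,2),K(p),np.array(p['distortion'],float))[:,0]
    d=np.c_[n,np.ones(len(n))]@R; c=-R.T@t
    return c+d*((z-c[2])/d[:,2])[:,None]
def tray(T,P):  # T=[x,y,yawdeg]; tray pts -> world
    P=np.atleast_2d(np.array(P,float)); a=np.radians(T[2]); c,s=np.cos(a),np.sin(a)
    return np.c_[T[0]+c*P[:,0]-s*P[:,1],T[1]+s*P[:,0]+c*P[:,1],P[:,2]]
def totray(T,W):
    W=np.atleast_2d(np.array(W,float)); a=np.radians(T[2]); c,s=np.cos(a),np.sin(a)
    d=W[:,:2]-np.array(T[:2]); return np.c_[c*d[:,0]+s*d[:,1],-s*d[:,0]+c*d[:,1]]
E
python3 - <<'E'
from h import *
for n,(a,b,c,d) in {"scene":(165,150,175,110),"side":(205,150,90,120)}.items():
    im=r.capture(n)[:,:,::-1]
    k=4.5 if n=="scene" else 5
    cv2.imwrite(f"pics/{n}1.png",cv2.resize(im[b:b+d,a:a+c],None,fx=k,fy=k,interpolation=cv2.INTER_CUBIC))
    p=r.camera_params(n)
    for t,z in [("deck_middle",.06),("spout_mouth",.06),("spout_end",.06),("gate_tab",.098),("bin",.04),("cleco_a",.066),("clip_long",.065),("tray",.06)]:
        for q in r.recognise(t,n)[:5]:
            print(n,t,np.round(q['xy'],1),round(q['p'],2),np.round(unproj(p,q['xy'],z)[0],3))
E
```

```text
scene spout_mouth [235.5 218.5] 0.64 [0.54  0.039 0.06 ]
scene gate_tab [239.5 214.6] 0.53 [0.52  0.035 0.098]
scene bin [312.8 186.6] 0.84 [ 0.529 -0.257  0.04 ]
scene cleco_a [250.5 215.8] 0.6 [ 0.52  -0.004  0.066]
scene cleco_a [212.8 229.4] 0.52 [0.538 0.12  0.066]
scene cleco_a [237.7 202.4] 0.49 [0.588 0.001 0.066]
scene clip_long [207.  292.9] 0.75 [0.36  0.237 0.065]
scene clip_long [275.1 174.2] 0.59 [ 0.626 -0.169  0.065]
scene clip_long [207.6 219.5] 0.54 [0.58  0.114 0.065]
scene clip_long [165.6 264.3] 0.48 [0.503 0.292 0.065]
scene tray [237.2 215.5] 0.63 [0.548 0.028 0.06 ]
scene tray [327.6 150.6] 0.34 [ 0.624 -0.394  0.06 ]
side deck_middle [249.7 196.2] 0.76 [ 0.542 -0.021  0.06 ]
side spout_mouth [252.5 194.8] 0.8 [ 0.551 -0.011  0.06 ]
side spout_end [250.2 191.4] 0.92 [0.546 0.014 0.06 ]
side gate_tab [246.1 208.1] 0.59 [ 0.523 -0.172  0.098]
side bin [244.6 246. ] 0.82 [ 0.516 -0.267  0.04 ]
side clip_long [259.4 179.3] 0.5 [0.582 0.101 0.065]
side clip_long [295.8 244.4] 0.49 [ 0.639 -0.301  0.065]
side tray [251.5 198.5] 0.95 [ 0.547 -0.037  0.06 ]
```

View pics/scene1.png

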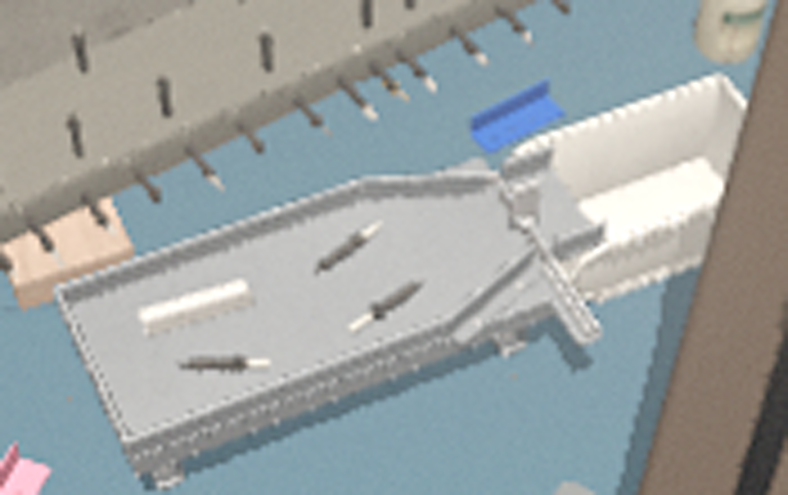

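View pics/side1.png

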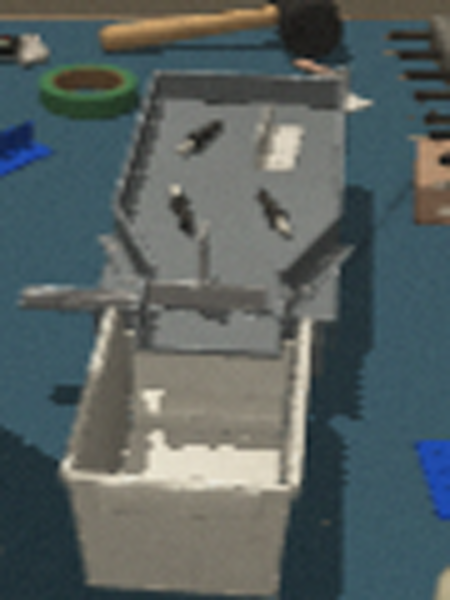

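```bash
python3 - <<'E'
from h import *
from scipy.optimize import least_squares
P=np.array([[70,200,82],[-70,200,82],[70,-30,82],[-70,-30,82]])/1000.
sc=np.array([[62,290],[128,440],[365,182],[450,325]])/4.5+[165,150]
sd=np.array([[345,75],[153,73],[345,190],[117,205]])/5+[205,150]
a,b=r.camera_params("scene"),r.camera_params("side")
f=lambda T:np.r_[(proj(a,tray(T,P))-sc).ravel(),(proj(b,tray(T,P))-sd).ravel()]
s=least_squares(f,[.54,.04,0],loss='soft_l1');T=s.x
print(T,np.round(s.fun,1))
np.save("T.npy",T)
# overlay
D=np.array([[-70,-126,60],[70,-126,60],[70,200,60],[-70,200,60],[0,-120,60],[0,-168,60],[0,-120,98],[-37,-112,60],[37,-112,60],[-69,-30,60],[69,-30,60],[-37,-120,75],[37,-120,75],[70,200,82],[-70,200,82],[70,-30,82],[-70,-30,82]])/1000
for n,p,(x,y,w,h),k in [("scene",a,(165,150,175,110),4.5),("side",b,(205,150,90,120),5)]:
    im=r.capture(n)[:,:,::-1].copy()
    im=cv2.resize(im[y:y+h,x:x+w],None,fx=k,fy=k,interpolation=cv2.INTER_CUBIC)
    for u in (proj(p,tray(T,D))-[x,y])*k: cv2.circle(im,tuple(int(v) for v in u),3,(0,0,255),-1)
    cv2.imwrite(f"pics/{n}2.png",im)
for nm,(u,v) in dict(A=(350,247),B=(385,305),C=(225,363),clip=(195,305)).items():
    w=unproj(a,[[u/4.5+165,v/4.5+150]],.066)[0];print(nm,w.round(3),totray(T,w).round(3))
for nm,(u,v) in dict(A=(274,212),B=(182,210),C=(200,137),clip=(282,145)).items():
    w=unproj(b,[[u/5+205,v/5+150]],.066)[0];print(nm,w.round(3),totray(T,w).round(3))
E
```

```text
[ 5.45187418e-01 -4.03748571e-03 -7.01793461e+00] [-1.5 -1.1 -0.1 -0.2 -0.7 -1.6  0.  -2.3 -0.7  0.7 -0.6 -0.6 -1.3  4.6
 -1.2 -0.4]
A [ 0.57  -0.007  0.066] [[0.025 0.   ]]
B [0.513 0.    0.066] [[-0.032  0.001]]
C [0.53  0.116 0.066] [[-0.03   0.118]]
clip [0.584 0.109 0.066] [[0.025 0.117]]
A [ 0.575 -0.006  0.066] [[0.03  0.001]]
B [ 0.517 -0.003  0.066] [[-0.029 -0.002]]
C [0.533 0.115 0.066] [[-0.027  0.117]]
clip [0.589 0.101 0.066] [[0.031 0.109]]
```

View pics/scene2.png

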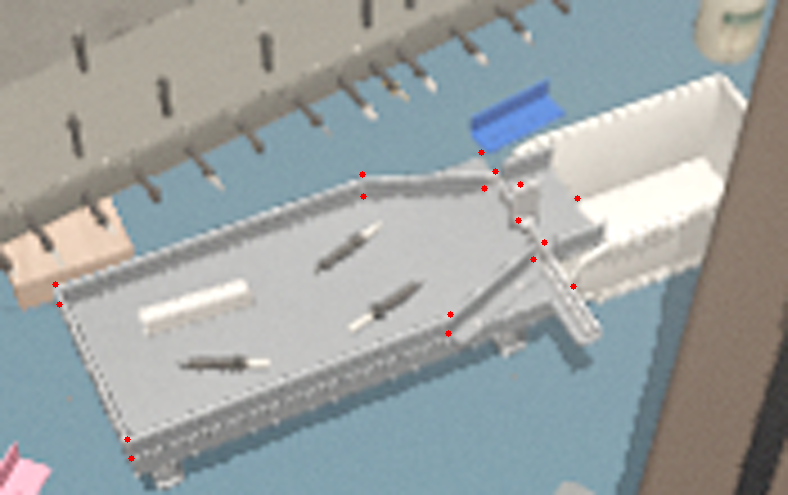

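View pics/side2.png

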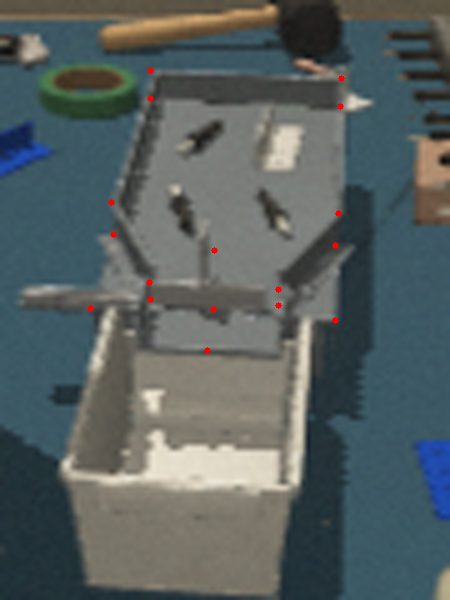

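```bash
python3 -m inch '-.01 .01 -.01 0 0 0 1;-.026 .025 -.01 0 0 0 1;-.027 .026 -.01 0 0 0 1;-.027 .026 -.01 0 0 0 1;-.027 .026 -.01 0 0 0 1;-.027 .026 -.01 0 0 0 1;-.027 .026 -.01 0 0 0 1;-.027 .026 -.01 0 0 0 1;-.027 .026 -.01 0 0 0 1;-.027 .026 -.01 0 0 0 1;-.027 .026 -.01 0 0 0 1;-.027 .026 0 0 0 0 1;-.027 .026 0 0 0 0 1;-.027 .026 0 0 0 0 1;-.027 .026 0 0 0 0 1;-.027 .026 0 0 0 0 1;-.027 .026 0 0 0 0 1;-.027 .026 0 0 0 0 1;-.027 .026 0 0 0 0 1;-.027 .026 0 0 0 0 1'
python3 -m inch '0 0 0 0 0 -.12 1;0 0 0 0 0 -.121 1;0 0 0 0 0 -.121 1;0 0 0 0 0 -.121 1;0 0 0 0 0 -.121 1;0 0 0 0 0 -.121 1;0 0 0 0 0 -.121 1;0 0 0 0 0 -.121 1;0 0 0 0 0 -.121 1;0 0 0 0 0 -.121 1;0 0 0 0 0 0 .1;0 0 0 0 0 0 .1'
python3 - <<'E'
from h import *
im=r.capture("wrist")[:,:,::-1];cv2.imwrite("pics/wrist3.png",im)
im=r.capture("wrist")
E
```

```text
time_s: 2.82
tcp_pos: [0.5482, -0.0425, 0.3042]
eef_rot: [-180.0, 0.1, -166.4]
contact_force: [0.7, -0.4, -0.0]
gripper_width: 0.0874
time_s: 3.82
tcp_pos: [0.5476, -0.0445, 0.3037]
eef_rot: [-180.0, 0.0, -97.4]
contact_force: [0.7, -0.1, -0.2]
gripper_width: 0.0796
```

View pics/wrist3.png

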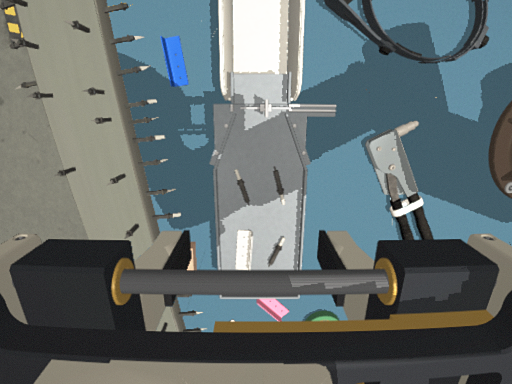

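```bash
python3 - <<'E'
from h import *
T=np.load("T.npy")
im=r.capture("wrist")[:,:,::-1].copy();np.save("w3.npy",im)
p=r.camera_params("wrist");np.save("w3p.npy",p,allow_pickle=True)
c=cv2.resize(im[60:240,190:340],None,fx=3.33,fy=3.33,interpolation=cv2.INTER_CUBIC)
D=np.array([[70,-30,82],[-70,-30,82],[0,-168,60],[38.5,-168,60],[-38.5,-168,60],[-111,-125,66],[-111,-115,66]])/1000
for u in (proj(p,tray(T,D))-[190,60])*3.33: cv2.circle(c,tuple(int(v) for v in u),2,(0,0,255),-1)
cv2.imwrite("pics/w3c.png",c)
for t,z in [("spout_mouth",.06),("spout_end",.06),("gate_tab",.098),("cleco_a",.066),("clip_long",.065),("bin",.04)]:
  for q in r.recognise(t,"wrist")[:4]:
    w=unproj(p,[q['xy']],z)[0];print(t,np.round(q['xy'],1),round(q['p'],2),w.round(3),totray(T,w).round(3))
E
```

```text
spout_mouth [259.2 170.3] 0.9 [ 0.542 -0.026  0.06 ] [[-0.001 -0.022]]
spout_end [261.8 173.4] 0.66 [ 0.538 -0.021  0.06 ] [[-0.005 -0.017]]
gate_tab [262.2 108.4] 0.48 [ 0.527 -0.119  0.098] [[-0.004 -0.117]]
cleco_a [238.5 183. ] 0.58 [ 0.576 -0.011  0.066] [[ 0.032 -0.004]]
cleco_a [276.3 187.4] 0.53 [0.518 0.003 0.066] [[-0.028  0.004]]
cleco_a [272.9 253.4] 0.48 [0.536 0.12  0.066] [[-0.024  0.122]]
clip_long [246.4 248.7] 0.92 [0.58  0.105 0.065] [[0.021 0.113]]
clip_long [270.7 306. ] 0.88 [0.552 0.23  0.065] [[-0.022  0.233]]
clip_long [174.   62.8] 0.58 [ 0.642 -0.198  0.065] [[ 0.12  -0.181]]
bin [260.3  42.1] 0.91 [ 0.516 -0.213  0.04 ] [[-0.003 -0.211]]
```

View pics/w3c.png

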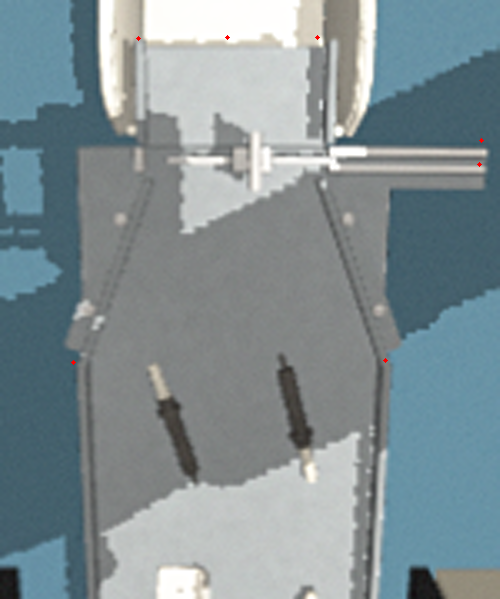

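```bash
python3 - <<'E'
from h import *
from scipy.optimize import least_squares
P=np.array([[70,200,82],[-70,200,82],[70,-30,82],[-70,-30,82]])/1000.
sc=np.array([[62,290],[128,440],[365,182],[450,325]])/4.5+[165,150]
sd=np.array([[345,75],[153,73],[345,190],[117,205]])/5+[205,150]
a,b=r.camera_params("scene"),r.camera_params("side")
p=np.load("w3p.npy",allow_pickle=True).item()
PW=np.array([[70,-30,82],[-70,-30,82],[38.5,-168,60],[-38.5,-168,60],[-111,-125,66],[-111,-115,66]])/1000
wr=np.array([[76,356],[390,358],[147,44],[325,45],[486,152],[486,171]])/3.33+[190,60]
f=lambda T:np.r_[(proj(a,tray(T,P))-sc).ravel(),(proj(b,tray(T,P))-sd).ravel(),3*(proj(p,tray(T,PW))-wr).ravel()]
g=lambda T:(proj(p,tray(T,PW))-wr).ravel()
for F in(f,g):
    s=least_squares(F,[.54,.04,0],loss='soft_l1');T=s.x;print(T.round(4),np.round(s.fun,1))
T=least_squares(f,[.54,.04,0],loss='soft_l1').x;np.save("T.npy",T)
def m(u,v,z): return totray(T,unproj(p,[[u/3.33+190,v/3.33+60]],z)).round(4)
print("tab top ctr",m(255,160,.110)); print("tab ends",m(255,130,.11),m(255,190,.11))
print("A",m(153,366,.066),m(193,480,.066),"B",m(283,355,.066),m(310,480,.066))
n=lambda u,v,z: totray(T,unproj(p,[[u,v]],z)).round(4)
print("clip",n(238,230,.08),n(253,230,.08),n(237,270,.08),"C",n(283,237,.066),n(271,264,.066))
i=np.load("w3.npy");cv2.imwrite("pics/w3d.png",cv2.resize(i[220:310,200:330],None,fx=5,fy=5,interpolation=cv2.INTER_CUBIC))
print(r.get_state()['tcp_pos'],totray(T,r.get_state()['tcp_pos']))
E
```

```text
[ 5.4400e-01 -2.0000e-03 -7.7072e+00] [-2.  -1.3 -1.1 -0.1 -0.7 -1.1 -0.5 -1.6 -0.4  0.6 -0.2 -0.8 -1.9  4.5
 -1.6 -0.8  1.   8.  -1.   8.  -0.3 -2.   0.  -1.6  1.3 -3.  -0.4  0.9]
[ 5.4440e-01 -2.4000e-03 -7.9038e+00] [ 0.1  2.3 -0.5  2.6  0.  -1.   0.1 -0.7  0.4 -1.  -0.1  0.3]
tab top ctr [[-0.0069 -0.1193]]
tab ends [[-0.0067 -0.1307]] [[-0.0071 -0.1078]]
A [[ 0.0369 -0.026 ]] [[0.0183 0.0302]] B [[-0.0235 -0.0316]] [[-0.0383  0.0299]]
clip [[0.0341 0.0694]] [[0.0099 0.0693]] [[0.0367 0.1439]] C [[-0.0404  0.0884]] [[-0.0216  0.1404]]
[ 0.54777349 -0.04474139  0.30324934] [[ 0.00943819 -0.04185102]]
```

View pics/w3d.png

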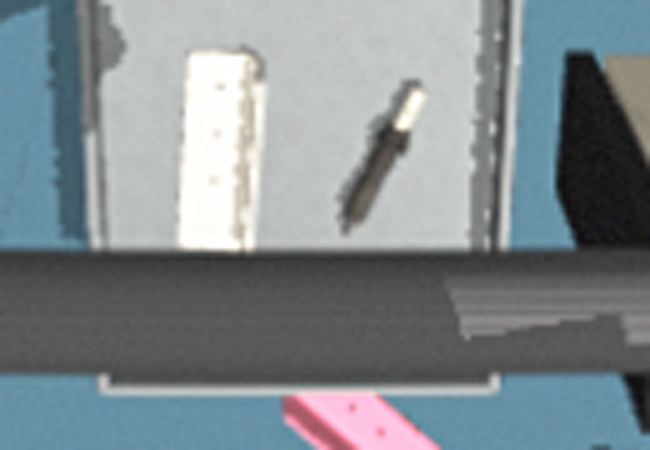

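```bash
python3 -m inch '.007 -.002 .01 0 0 0 0;.014 -.005 .025 0 0 0 0;.014 -.005 .025 0 0 0 0;.014 -.005 .025 0 0 0 0;.014 -.005 .025 0 0 0 0;.014 -.003 .025 0 0 0 0;0 0 .02 0 0 0 0;0 0 0 0 0 0 0;0 0 0 0 0 0 0'
python3 - <<'E'
from h import *
T=np.load("T.npy");s=r.get_state()
print(totray(T,s['tcp_pos']),s['tcp_pos'],s['gripper_width'])
im=r.capture("wrist")[:,:,::-1];cv2.imwrite("pics/wrist4.png",im)
E
```

```text
time_s: 5.02
tcp_pos: [0.5621, -0.1249, 0.1471]
eef_rot: [179.8, -0.1, -97.2]
contact_force: [0.0, 0.4, 0.8]
gripper_width: 0.0005
[[ 0.03433953 -0.11937284]] [ 0.56205331 -0.12490246  0.14712159] 0.0004531824364910698
```

View pics/wrist4.png

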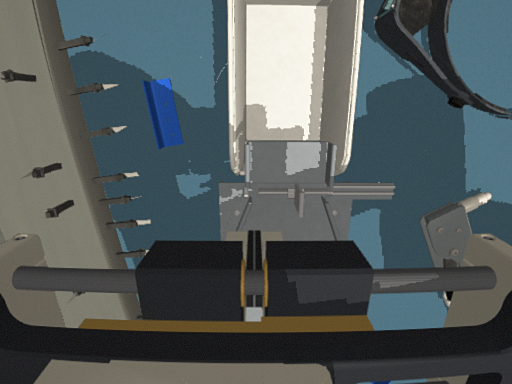

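```bash
python3 -m inch '0 0 .01 0 0 0 0;0 0 .02 0 0 0 0;0 0 .02 0 0 0 0;0 0 .01 0 0 0 0;0 0 0 0 0 0 0'
python3 -m inch '0 .005 0 0 0 0 0;0 .008 0 0 0 0 0;0 .008 0 0 0 0 0;0 .008 0 0 0 0 0;0 .008 0 0 0 0 0;0 .008 0 0 0 0 0;0 .008 0 0 0 0 0;0 .008 0 0 0 0 0;0 .008 0 0 0 0 0;0 .008 0 0 0 0 0;0 .003 0 0 0 0 0;0 0 0 0 0 0 0'
python3 - <<'E'
from h import *
T=np.load("T.npy");s=r.get_state()
print(totray(T,s['tcp_pos']),s['tcp_pos'],s['contact_force'])
im=r.capture("wrist")[:,:,::-1];cv2.imwrite("pics/wrist5.png",im)
im=r.capture("scene")[:,:,::-1];cv2.imwrite("pics/scene5.png",cv2.resize(im[140:270,160:360],None,fx=4,fy=4,interpolation=cv2.INTER_CUBIC))
E
```

```text
time_s: 5.48
tcp_pos: [0.5619, -0.1239, 0.0867]
eef_rot: [179.9, -0.0, -97.1]
contact_force: [-0.2, 0.7, 0.1]
gripper_width: -0.0
time_s: 6.48
tcp_pos: [0.4829, -0.1142, 0.0884]
eef_rot: [-180.0, 0.0, -97.2]
contact_force: [0.4, -0.6, 0.6]
gripper_width: 0.0004
[[-0.04557173 -0.11936202]] [ 0.4828654  -0.11417472  0.08842919] [ 0.41108402 -0.63051514  0.57469366]
```

View pics/wrist5.png

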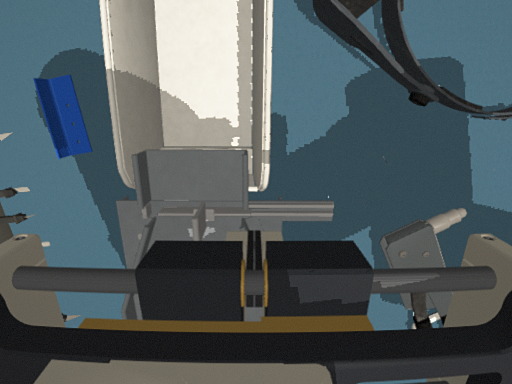

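View pics/scene5.png

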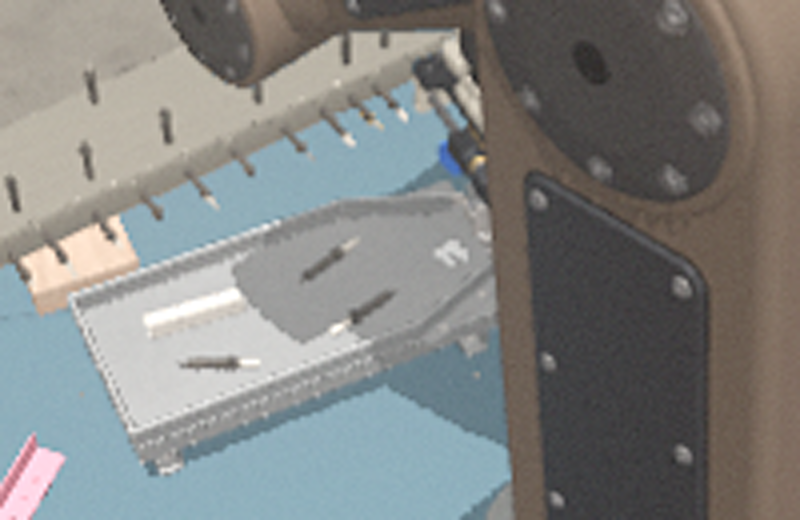

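```bash
python3 - <<'E'
from h import *
T=np.load("T.npy");s=r.get_state()
im=r.capture("wrist")[:,:,::-1].copy();p=r.camera_params("wrist")
def d(im,p,W,c):
    for u in proj(p,W): cv2.circle(im,tuple(int(round(v)) for v in u),2,c,-1)
d(im,p,[s['tcp_pos']],(0,0,255))
d(im,p,tray(T,np.array([[-7,-120,110],[-7,-131,110],[-7,-109,110],[-7,-120,76]])/1000),(0,255,0))
d(im,p,tray(T,np.array([[38.5,-168,60],[-38.5,-168,60],[-111,-125,66],[-111,-115,66]])/1000),(255,0,255))
cv2.imwrite("pics/wrist6.png",cv2.resize(im[130:330,100:360],None,fx=3,fy=3,interpolation=cv2.INTER_CUBIC))
im=r.capture("side")[:,:,::-1].copy();p=r.camera_params("side")
d(im,p,[s['tcp_pos']],(0,0,255))
cv2.imwrite("pics/side6.png",cv2.resize(im[140:280,190:320],None,fx=4,fy=4,interpolation=cv2.INTER_CUBIC))
E
```

```text
(no output)
```

View pics/wrist6.png

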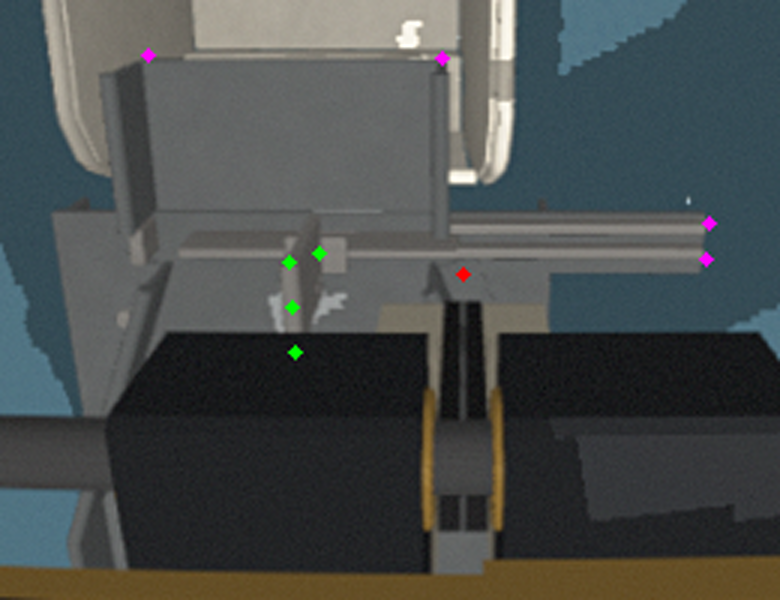

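View pics/side6.png

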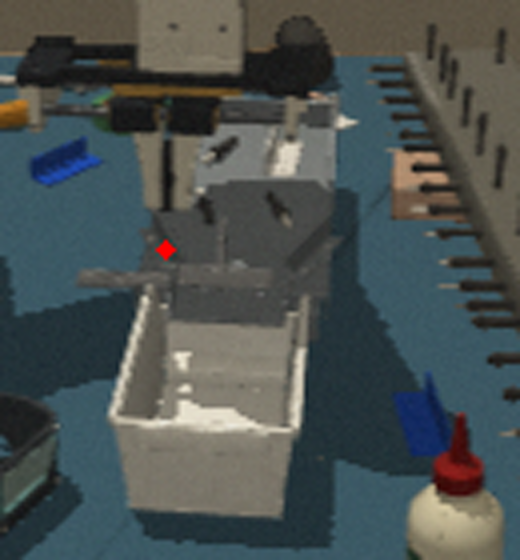

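```bash
python3 - <<'E'
from h import *
T=np.load("T.npy");s=r.get_state()
from scipy.spatial.transform import Rotation as Ro
R=Ro.from_euler('xyz',s['eef_rot'],degrees=True).as_matrix()
pts=[s['tcp_pos']+R@np.array(v) for v in [(0,0,0),(0,0,-.019),(0,0,-.04),(0,0,-.066),(.0095,.021,0),(-.0095,.021,0),(.0095,-.021,0),(-.0095,-.021,0)]]
ims=[]
for n,(x,y,w,h) in dict(wrist=(150,160,200,150),side=(205,160,100,75)).items():
    im=r.capture(n)[:,:,::-1].copy();p=r.camera_params(n);k=800/w/2
    c=cv2.resize(im[y:y+h,x:x+w],None,fx=k,fy=k,interpolation=cv2.INTER_NEAREST);c2=c.copy()
    for u in (proj(p,pts)-[x,y])*k: cv2.circle(c2,tuple(int(round(v)) for v in u),2,(0,0,255),-1)
    ims+= [np.hstack([c,c2])]
cv2.imwrite("pics/w7.png",np.vstack(ims))
E
```

```text
(no output)
```

View pics/w7.png

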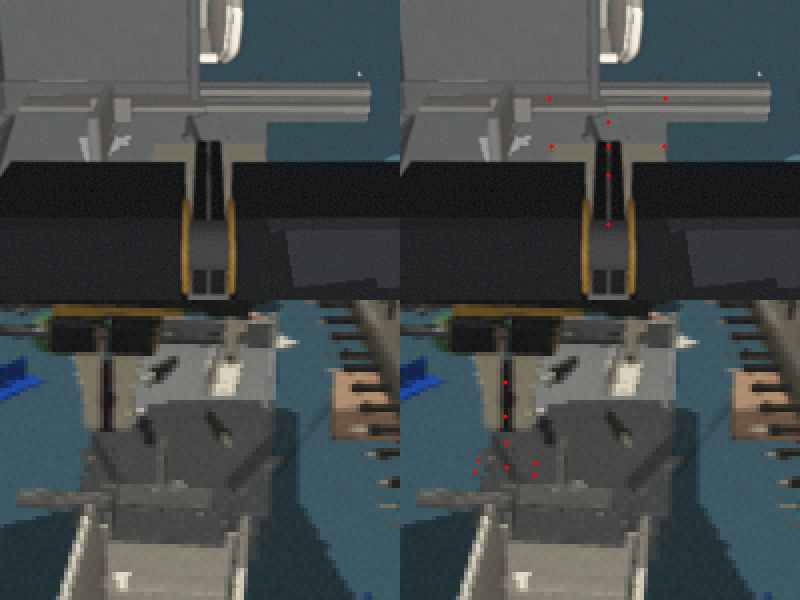

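The gate did not move. In both views the fingertips end about 29 mm above the reported TCP, so they passed over the tab, which is still at x ≈ -7 mm. I'll go back and come down lower in small steps, watching the force.

```bash
python3 -m inch '0 -.01 0 0 0 0 0;0 -.02 0 0 0 0 0;0 -.02 0 0 0 0 0;0 -.02 0 0 0 0 0;0 -.01 0 0 0 0 0;0 0 0 0 0 0 0'
python3 -m inch '0 0 .006 0 0 0 0;0 0 .006 0 0 0 0;0 0 .004 0 0 0 0;0 0 0 0 0 0 0'
python3 - <<'E'
from h import *
T=np.load("T.npy");s=r.get_state()
print(totray(T,s['tcp_pos']),s['tcp_pos'],s['contact_force'])
from scipy.spatial.transform import Rotation as Ro
R=Ro.from_euler('xyz',s['eef_rot'],degrees=True).as_matrix()
pts=[s['tcp_pos']+R@np.array(v) for v in [(0,0,0),(0,0,-.019),(0,0,-.029),(0,0,-.04),(.0095,.021,-.029),(.0095,-.021,-.029)]]
ims=[]
for n,(x,y,w,h) in dict(wrist=(150,160,200,150),side=(205,160,100,75)).items():
    im=r.capture(n)[:,:,::-1].copy();p=r.camera_params(n);k=800/w/2
    c=cv2.resize(im[y:y+h,x:x+w],None,fx=k,fy=k,interpolation=cv2.INTER_NEAREST);c2=c.copy()
    for u in (proj(p,pts)-[x,y])*k: cv2.circle(c2,tuple(int(round(v)) for v in u),2,(0,0,255),-1)
    ims+= [np.hstack([c,c2])]
cv2.imwrite("pics/w8.png",np.vstack(ims))
E
```

```text
time_s: 7.28
tcp_pos: [0.5652, -0.1246, 0.0876]
eef_rot: [180.0, -0.0, -97.2]
contact_force: [0.5, 0.3, 0.3]
gripper_width: 0.0003
time_s: 7.62
tcp_pos: [0.5614, -0.1242, 0.071]
eef_rot: [179.9, -0.0, -97.2]
contact_force: [-0.5, 0.6, -0.7]
gripper_width: 0.0003
[[ 0.0336343  -0.11873652]] [ 0.56143979 -0.1241773   0.07100757] [-0.52673796  0.63560774 -0.74599096]
```

View pics/w8.png

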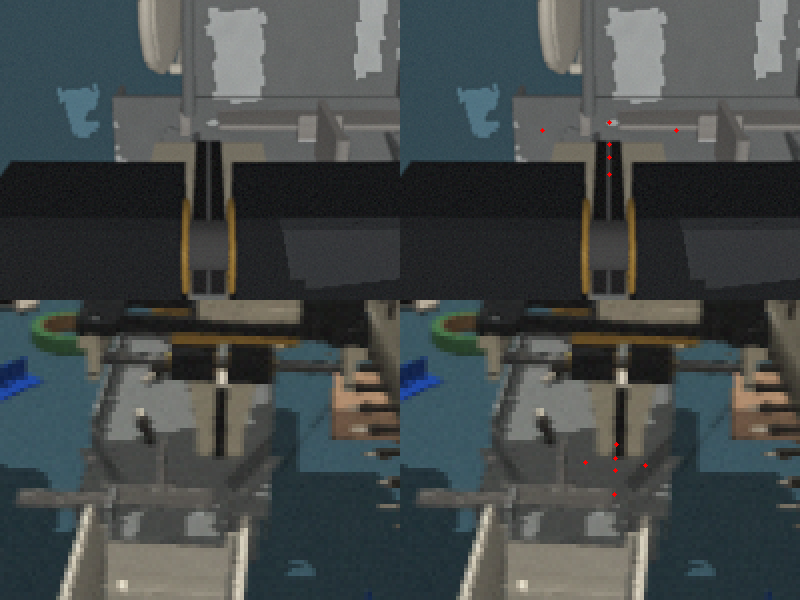

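```bash
python3 -m inch '0 0 .006 0 0 0 0;0 0 .005 0 0 0 0;0 0 0 0 0 0 0'
python3 -m inch '0 .005 0 0 0 0 0;0 .008 0 0 0 0 0;0 .008 0 0 0 0 0;0 .008 0 0 0 0 0;0 .008 0 0 0 0 0;0 .008 0 0 0 0 0;0 .003 0 0 0 0 0;0 0 0 0 0 0 0'
python3 - <<'E'
from h import *
T=np.load("T.npy");s=r.get_state()
print(totray(T,s['tcp_pos']),s['tcp_pos'],s['contact_force'])
im=r.capture("wrist")[:,:,::-1];cv2.imwrite("pics/wrist9.png",im)
E
```

```text
time_s: 7.97
tcp_pos: [0.5622, -0.1241, 0.0602]
eef_rot: [179.9, 0.0, -97.2]
contact_force: [0.7, 0.0, 0.1]
gripper_width: 0.0004
time_s: 8.63
tcp_pos: [0.5144, -0.1181, 0.0616]
eef_rot: [180.0, 0.0, -97.2]
contact_force: [0.2, 0.1, 0.2]
gripper_width: 0.0004
[[-0.01382385 -0.11906448]] [ 0.51436638 -0.11813762  0.06157848] [0.18663247 0.08671815 0.20326283]
```

View pics/wrist9.png

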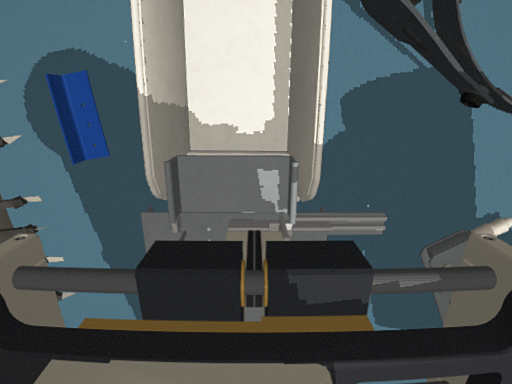

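```bash
python3 -m inch '0 .008 0 0 0 0 0;0 .008 0 0 0 0 0;0 .008 0 0 0 0 0;0 .008 0 0 0 0 0;0 .006 0 0 0 0 0;0 .003 0 0 0 0 0;0 0 0 0 0 0 0'
python3 - <<'E'
from h import *
T=np.load("T.npy");s=r.get_state()
print(totray(T,s['tcp_pos']),s['tcp_pos'],s['contact_force'])
im=r.capture("wrist")[:,:,::-1];cv2.imwrite("pics/wrist10.png",im[120:280,120:420].repeat(2,0).repeat(2,1))
p=r.camera_params("wrist");print(proj(p,tray(T,np.array([[-74,-120,110],[-74,-131,110],[-74,-120,76],[-37.5,-120,75],[-111,-120,75]])/1000))*2-240)
E
```

```text
time_s: 9.27
tcp_pos: [0.4735, -0.1131, 0.0613]
eef_rot: [180.0, -0.0, -97.2]
contact_force: [0.0, 0.7, -0.1]
gripper_width: 0.0003
[[-0.05500899 -0.11955975]] [ 0.47348688 -0.11310502  0.06127456] [ 0.02470776  0.74113084 -0.14059263]
[[335.849264   268.44362374]
 [337.76815115 233.72858322]
 [324.50148854 218.45778548]
 [218.20525577 216.38953999]
 [430.65754906 217.73452592]]
```

View pics/wrist10.png

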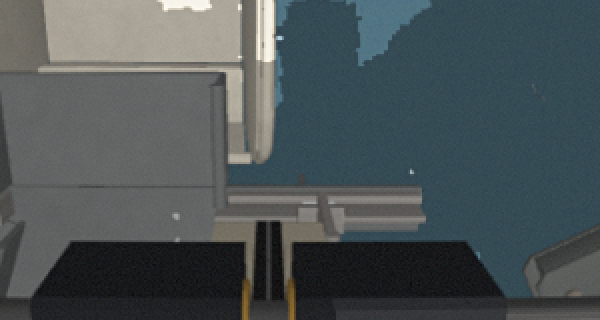

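```bash
python3 -m inch '0 .002 0 0 0 0 0;0 0 0 0 0 0 0;0 -.003 0 0 0 0 0;0 0 -.015 0 0 0 0;0 0 -.03 0 0 0 0;0 0 -.025 0 0 0 .1;-.015 0 0 0 0 0 .1;-.03 -.003 0 0 0 0 .1;-.035 -.005 0 0 0 0 .1;-.035 -.005 0 0 0 0 .1;-.035 -.005 0 0 0 0 .1;-.025 -.002 0 0 0 0 .1;0 0 .03 0 0 0 .1;0 0 .03 0 0 0 .1;0 0 .015 0 0 0 .1;0 0 0 0 0 0 .1;0 0 0 0 0 0 .1'
python3 - <<'E'
from h import *
T=np.load("T.npy");s=r.get_state()
print(totray(T,s['tcp_pos']),s['tcp_pos'],s['contact_force'])
ims=[]
for n,(x,y,w,h) in dict(wrist=(150,120,200,150),side=(205,150,100,75)).items():
    im=r.capture(n)[:,:,::-1].copy();k=600/w
    ims+=[cv2.resize(im[y:y+h,x:x+w],None,fx=k/1.5,fy=k/1.5,interpolation=cv2.INTER_CUBIC)]
cv2.imwrite("pics/w11.png",np.hstack(ims))
E
```

```text
time_s: 10.73
tcp_pos: [0.517, 0.0575, 0.0557]
eef_rot: [179.9, -0.1, -97.1]
contact_force: [1.5, 0.8, 1.2]
gripper_width: 0.0089
[[-0.0347919   0.05536927]] [0.51698131 0.05753239 0.05572179] [1.47607632 0.79937924 1.17703887]
```

View pics/w11.png

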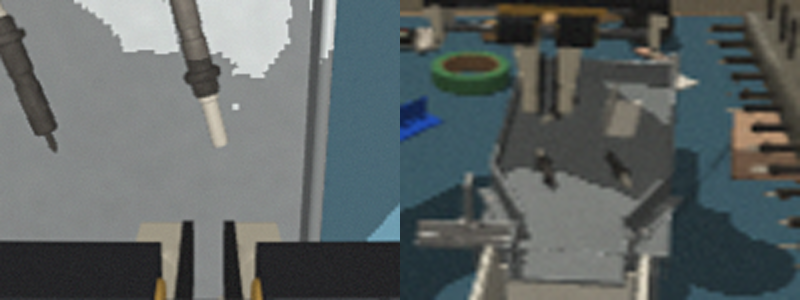

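```bash
python3 -m inch '0 0 .006 0 0 0 .1;0 0 .006 0 0 0 .1;0 0 .003 0 0 0 .1;0 0 0 0 0 0 .1'
python3 -m inch '0 0 .002 0 0 0 .1;0 0 0 0 0 0 .1';python3 -m inch '0 0 .002 0 0 0 .1;0 0 0 0 0 0 .1';python3 -m inch '0 0 .002 0 0 0 .1;0 0 0 0 0 0 .1'
```

```text
time_s: 11.17
tcp_pos: [0.5168, 0.0576, 0.0407]
eef_rot: [180.0, -0.0, -97.2]
contact_force: [0.4, 1.0, -0.5]
gripper_width: 0.0087
time_s: 11.33
tcp_pos: [0.5173, 0.0578, 0.0391]
eef_rot: [180.0, -0.0, -97.2]
contact_force: [-0.2, 0.2, -0.3]
gripper_width: 0.0088
time_s: 11.5
tcp_pos: [0.5172, 0.0579, 0.0371]
eef_rot: [180.0, -0.0, -97.2]
contact_force: [-0.6, 0.4, 0.2]
gripper_width: 0.0089
time_s: 11.67
tcp_pos: [0.5172, 0.0578, 0.035]
eef_rot: [180.0, -0.0, -97.2]
contact_force: [0.4, 0.1, -0.4]
gripper_width: 0.0089
```

```bash
python3 -m inch '0 0 .0015 0 0 0 .1;0 0 0 0 0 0 .1';python3 -m inch '0 0 .0015 0 0 0 .1;0 0 0 0 0 0 .1';python3 -m inch '0 0 .0015 0 0 0 .1;0 0 0 0 0 0 .1'
```

```text
time_s: 11.83
tcp_pos: [0.5172, 0.0578, 0.0335]
eef_rot: [180.0, -0.0, -97.2]
contact_force: [-1.4, -1.0, -0.6]
gripper_width: 0.0089
time_s: 12.0
tcp_pos: [0.5172, 0.0578, 0.032]
eef_rot: [180.0, -0.0, -97.2]
contact_force: [-1.1, 0.2, -0.0]
gripper_width: 0.0088
time_s: 12.17
tcp_pos: [0.5172, 0.0578, 0.0305]
eef_rot: [180.0, -0.0, -97.2]
contact_force: [0.2, 0.2, 0.0]
gripper_width: 0.0085
```

```bash
python3 -m inch '0 0 .0015 0 0 0 .1;0 0 0 0 0 0 .1'|sed -n '2p;4p';python3 -m inch '0 0 .0015 0 0 0 .1;0 0 0 0 0 0 .1'|sed -n '2p;4p'
python3 - <<'E'
from h import *
im=r.capture("side")[:,:,::-1];cv2.imwrite("pics/s12.png",cv2.resize(im[145:225,205:285],None,fx=7,fy=7,interpolation=cv2.INTER_NEAREST))
E
```

```text
tcp_pos: [0.5172, 0.0578, 0.029]
contact_force: [0.3, -0.6, -0.3]
tcp_pos: [0.5172, 0.0579, 0.0275]
contact_force: [-0.0, 0.3, -0.3]
```

View pics/s12.png

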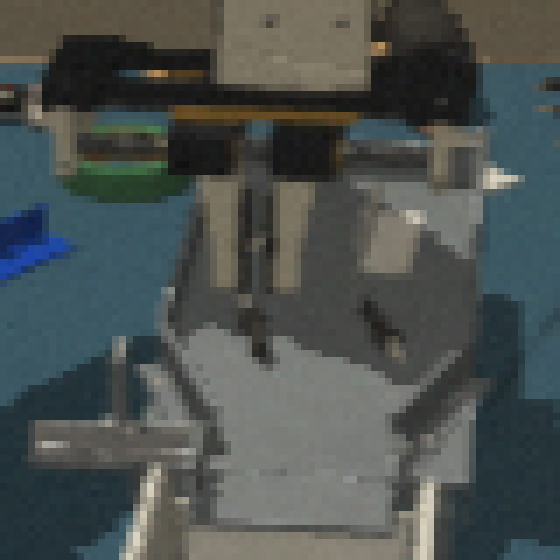

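```bash
for i in 1; do python3 -m inch '0 0 .0015 0 0 0 .1;0 0 0 0 0 0 .1'|sed -n '2p;4p';done; python3 -m inch '0 0 .0015 0 0 0 .1;0 0 0 0 0 0 .1'|sed -n '2p;4p'; python3 -m inch '0 0 .001 0 0 0 .1;0 0 0 0 0 0 .1'|sed -n '2p;4p'
```

```text
tcp_pos: [0.5175, 0.0579, 0.027]
contact_force: [-3.0, 0.2, 8.8]
tcp_pos: [0.5175, 0.0579, 0.0269]
contact_force: [-9.2, -0.5, 24.3]
tcp_pos: [0.5175, 0.0579, 0.0268]
contact_force: [-14.6, 0.6, 34.8]
```

```bash
python3 -m inch '0 0 -.006 0 0 0 .1;0 0 0 0 0 0 .1'; python3 -m inch '.008 -.001 0 0 0 0 .1;.01 -.002 0 0 0 0 .1;.01 -.002 0 0 0 0 .1;.01 -.002 0 0 0 0 .1;.01 -.003 0 0 0 0 .1;.01 -.003 0 0 0 0 .1;.01 -.003 0 0 0 0 .1;.01 -.003 0 0 0 0 .1;0 0 0 0 0 0 .1'
cat > look.py <<'E'
from h import *
import sys
T=np.load("T.npy");s=r.get_state()
print("tray tcp",totray(T,s['tcp_pos']).round(4),s['tcp_pos'].round(4),s['contact_force'].round(1),"t",s['time_s'])
ims=[]
for n,(x,y,w,h) in dict(wrist=(130,60,240,180),side=(205,150,100,75)).items():
    im=r.capture(n)[:,:,::-1].copy();k=400/w
    ims+=[cv2.resize(im[y:y+h,x:x+w],None,fx=k,fy=k,interpolation=cv2.INTER_CUBIC)]
cv2.imwrite(f"pics/{sys.argv[1]}.png",np.hstack(ims))
E
python3 look.py l1
```

```text
time_s: 13.22
tcp_pos: [0.5181, 0.0583, 0.0311]
eef_rot: [-179.9, 0.1, -97.1]
contact_force: [0.6, -0.0, -0.7]
gripper_width: 0.0086
time_s: 13.97
tcp_pos: [0.5266, -0.0238, 0.0296]
eef_rot: [180.0, -0.0, -97.2]
contact_force: [0.1, 0.1, 0.4]
gripper_width: 0.0088
tray tcp [[-0.0144 -0.0239]] [ 0.5266 -0.0238  0.0296] [0.1 0.1 0.4] t 13.9667
```

View pics/l1.png

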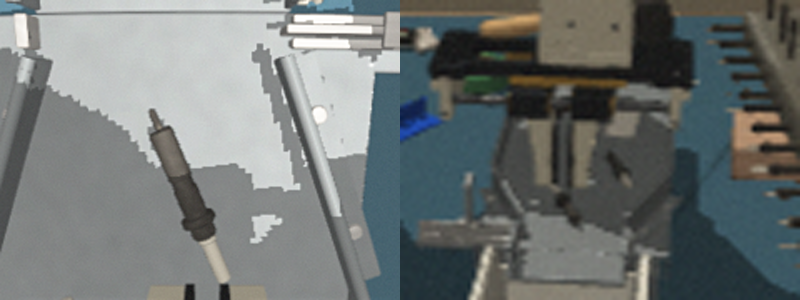

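```bash
python3 -m inch '.01 -.001 0 0 0 0 .1;.01 -.001 0 0 0 0 .1;.01 -.002 0 0 0 0 .1;.01 -.002 0 0 0 0 .1;.01 -.002 0 0 0 0 .1;.01 -.002 0 0 0 0 .1;.008 -.002 0 0 0 0 .1;0 0 0 0 0 0 .1'; python3 look.py l2
```

```text
time_s: 14.73
tcp_pos: [0.5299, -0.0925, 0.0297]
eef_rot: [180.0, -0.0, -97.2]
contact_force: [1.1, -0.2, 0.5]
gripper_width: 0.0087
tray tcp [[-0.0018 -0.0915]] [ 0.5299 -0.0925  0.0297] [ 1.1 -0.2  0.5] t 14.7333
```

View pics/l2.png

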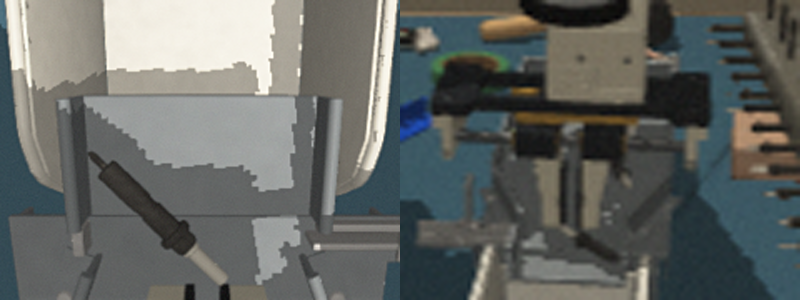

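```bash
python3 -m inch '.01 0 0 0 0 0 .1;.01 0 0 0 0 0 .1;.01 0 0 0 0 0 .1;.01 0 0 0 0 0 .1;.01 0 0 0 0 0 .1;.01 0 0 0 0 0 .1;.01 0 0 0 0 0 .1;.007 0 0 0 0 0 .1;0 0 0 0 0 0 .1;0 0 0 0 0 0 .1'; python3 look.py l3
```

```text
time_s: 15.67
tcp_pos: [0.5202, -0.1678, 0.0297]
eef_rot: [-180.0, 0.0, -97.2]
contact_force: [0.6, -0.6, 1.0]
gripper_width: 0.0086
tray tcp [[-0.0014 -0.1675]] [ 0.5202 -0.1678  0.0297] [ 0.6 -0.6  1. ] t 15.6667
```

View pics/l3.png

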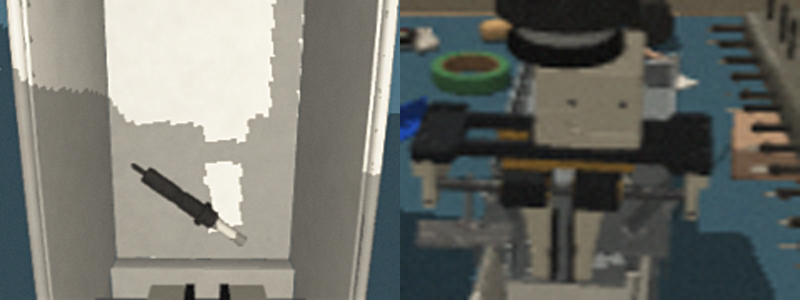

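First cleco is in the bin. Next is A.

```bash
python3 -m inch '0 0 -.02 0 0 0 .1;0 0 -.035 0 0 0 .1;0 0 -.02 0 0 0 .1;-.02 0 0 0 0 0 .1;-.036 -.004 0 0 0 0 .1;-.036 -.005 0 0 0 0 .1;-.036 -.005 0 0 0 0 .1;-.036 -.005 0 0 0 0 .1;-.036 -.005 0 0 0 0 .1;-.018 0 0 0 0 0 .1;0 0 .03 0 0 0 .1;0 0 .025 0 0 0 .1;0 0 0 0 0 0 .1;0 0 0 0 0 0 .1'; python3 look.py l4
```

```text
time_s: 16.93
tcp_pos: [0.5703, 0.0461, 0.049]
eef_rot: [179.8, -0.1, -97.1]
contact_force: [0.3, -0.1, -0.0]
gripper_width: 0.0089
tray tcp [[0.0195 0.0512]] [0.5703 0.0461 0.049 ] [ 0.3 -0.1 -0. ] t 16.9333
```

View pics/l4.png

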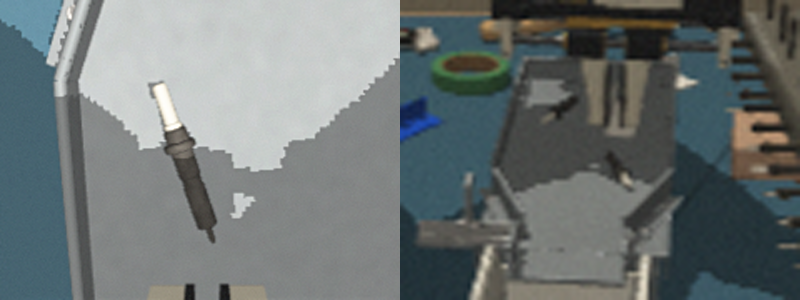

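```bash
python3 -m inch '0 0 .01 0 0 0 0;0 0 .0095 0 0 0 0;0 0 0 0 0 0 0;0 0 0 0 0 0 0'; python3 -m inch '.008 0 0 0 0 0 0;.01 0 0 0 0 0 0;.01 0 0 0 0 0 0;.01 0 0 0 0 0 0;.01 .001 0 0 0 0 0;.01 .001 0 0 0 0 0;.01 .001 0 0 0 0 0;0 0 0 0 0 0 0'; python3 look.py l5
```

```text
time_s: 17.37
tcp_pos: [0.5708, 0.0457, 0.0299]
eef_rot: [179.9, -0.0, -97.2]
contact_force: [0.2, -0.1, 0.4]
gripper_width: 0.0002
time_s: 18.03
tcp_pos: [0.5589, -0.023, 0.0302]
eef_rot: [180.0, -0.0, -97.3]
contact_force: [0.4, 1.2, 0.7]
gripper_width: 0.0006
tray tcp [[ 0.0176 -0.0188]] [ 0.5589 -0.023   0.0302] [0.4 1.2 0.7] t 18.0333
```

View pics/l5.png

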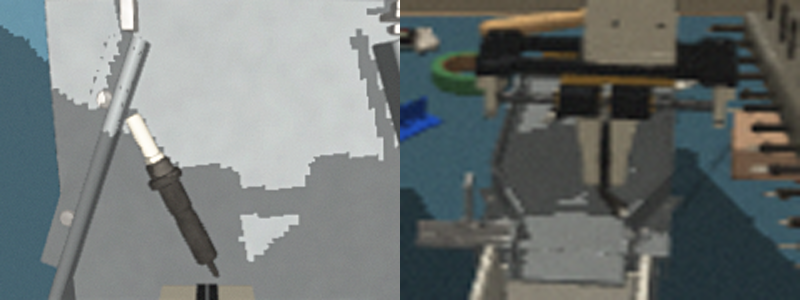

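```bash
python3 -m inch '.008 0 0 0 0 0 0;.008 0 0 0 0 0 0;.008 .001 0 0 0 0 0;.008 .002 0 0 0 0 0;0 0 0 0 0 0 0'; python3 look.py l6
```

```text
time_s: 18.55
tcp_pos: [0.5519, -0.0538, 0.0301]
eef_rot: [180.0, -0.0, -97.2]
contact_force: [0.1, -0.3, -0.4]
gripper_width: 0.0003
tray tcp [[ 0.0147 -0.0503]] [ 0.5519 -0.0538  0.0301] [ 0.1 -0.3 -0.4] t 18.55
```

View pics/l6.png

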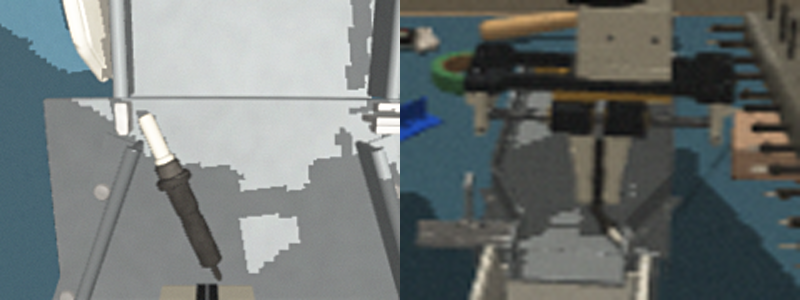

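```bash
python3 -m inch '.008 .002 0 0 0 0 0;.008 .002 0 0 0 0 0;.009 .002 0 0 0 0 0;.009 .002 0 0 0 0 0;.009 .002 0 0 0 0 0;0 0 0 0 0 0 0'; python3 look.py l7
```

```text
time_s: 19.15
tcp_pos: [0.5312, -0.093, 0.0288]
eef_rot: [179.5, 0.1, -97.3]
contact_force: [0.8, -0.3, 0.5]
gripper_width: 0.0003
tray tcp [[-0.0005 -0.0919]] [ 0.5312 -0.093   0.0288] [ 0.8 -0.3  0.5] t 19.15
```

View pics/l7.png

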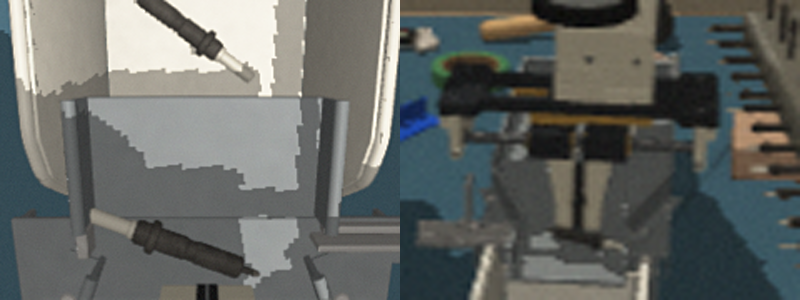

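```bash
python3 -m inch '.008 -.001 0 0 0 0 0;.008 -.001 0 0 0 0 0;.009 -.001 0 0 0 0 0;.009 0 0 0 0 0 0;.009 0 0 0 0 0 0;0 0 0 0 0 0 0'; python3 look.py l8
```

```text
time_s: 19.75
tcp_pos: [0.5346, -0.1388, 0.03]
eef_rot: [180.0, -0.0, -97.3]
contact_force: [0.7, 0.4, 0.4]
gripper_width: 0.0002
tray tcp [[ 0.009  -0.1368]] [ 0.5346 -0.1388  0.03  ] [0.7 0.4 0.4] t 19.75
```

View pics/l8.png

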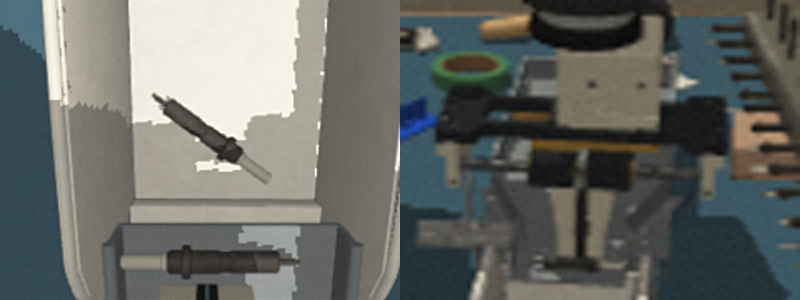

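```bash
python3 -m inch '.008 0 0 0 0 0 0;.008 0 0 0 0 0 0;.008 0 0 0 0 0 0;.006 0 0 0 0 0 0;0 0 0 0 0 0 0;0 0 0 0 0 0 0'; python3 look.py l9
```

```text
time_s: 20.35
tcp_pos: [0.5314, -0.1671, 0.0303]
eef_rot: [-180.0, 0.0, -97.2]
contact_force: [-0.7, 1.3, 0.3]
gripper_width: 0.0004
tray tcp [[ 0.0096 -0.1653]] [ 0.5314 -0.1671  0.0303] [-0.7  1.3  0.3] t 20.35
```

View pics/l9.png

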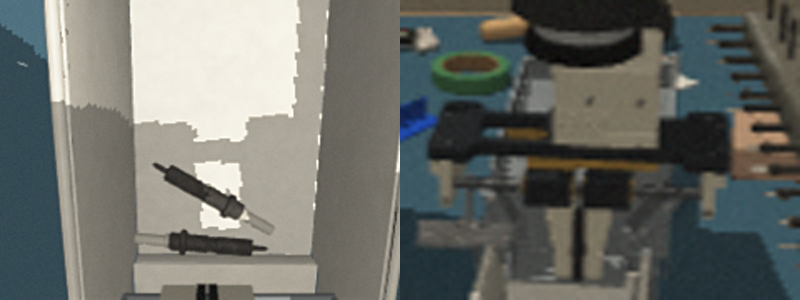

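```bash
python3 -m inch '0 0 -.02 0 0 0 0;0 0 -.035 0 0 0 0;0 0 -.03 0 0 0 0;-.02 0 0 0 0 0 0;-.035 .004 0 0 0 0 0;-.035 .005 0 0 0 0 0;-.035 .005 0 0 0 0 0;-.035 .005 0 0 0 0 0;-.035 .005 0 0 0 0 0;-.035 .005 0 0 0 0 0;-.035 .005 0 0 0 0 0;-.035 .004 0 0 0 0 0;-.03 0 0 0 0 0 0;0 0 0 0 0 0 0;0 0 .03 0 0 0 0;0 0 .025 0 0 0 0;0 0 0 0 0 0 0;0 0 0 0 0 0 0'; python3 look.py l10
```

```text
time_s: 21.95
tcp_pos: [0.534, 0.165, 0.0596]
eef_rot: [179.9, -0.1, -97.1]
contact_force: [0.2, 0.5, 0.8]
gripper_width: 0.0005
tray tcp [[-0.0324  0.1641]] [0.534  0.165  0.0596] [0.2 0.5 0.8] t 21.95
```

View pics/l10.png

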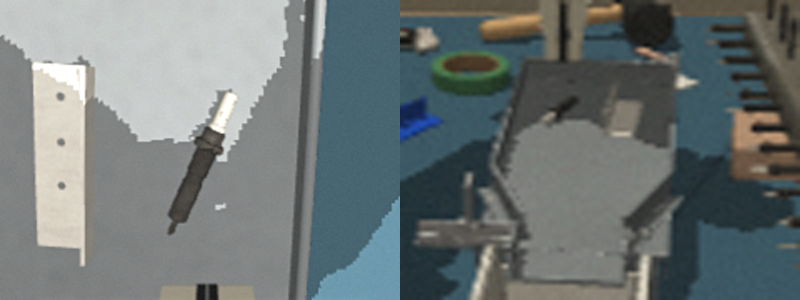

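```bash
python3 -m inch '0 -.006 .01 0 0 0 0;0 -.001 .01 0 0 0 0;0 0 .0095 0 0 0 0;0 0 0 0 0 0 0;.008 0 0 0 0 0 0;.009 0 0 0 0 0 0;.009 0 0 0 0 0 0;.009 0 0 0 0 0 0;.009 0 0 0 0 0 0;0 0 0 0 0 0 0'; python3 look.py l11
```

```text
time_s: 22.88
tcp_pos: [0.5358, 0.1191, 0.031]
eef_rot: [180.0, 0.0, -97.2]
contact_force: [-0.1, -1.2, 0.1]
gripper_width: 0.0008
tray tcp [[-0.0244  0.1189]] [0.5358 0.1191 0.031 ] [-0.1 -1.2  0.1] t 22.8833
```

View pics/l11.png

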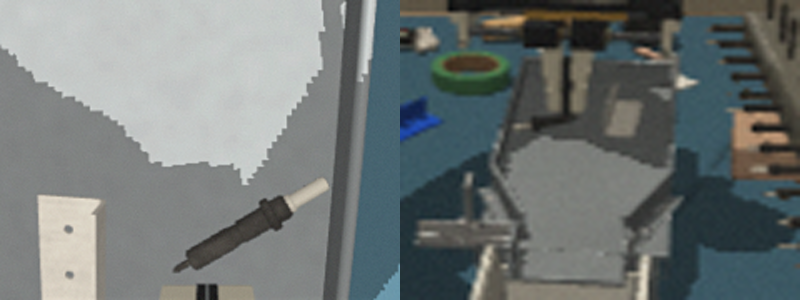

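```bash
python3 -m inch '.008 0 0 0 0 0 0;.009 0 0 0 0 0 0;.009 0 0 0 0 0 0;.009 0 0 0 0 0 0;.009 0 0 0 0 0 0;.009 0 0 0 0 0 0;0 0 0 0 0 0 0'; python3 look.py l12
```

```text
time_s: 23.57
tcp_pos: [0.5291, 0.0666, 0.0307]
eef_rot: [180.0, -0.0, -97.2]
contact_force: [-0.2, 0.4, 0.2]
gripper_width: 0.0005
tray tcp [[-0.024  0.066]] [0.5291 0.0666 0.0307] [-0.2  0.4  0.2] t 23.5667
```

View pics/l12.png

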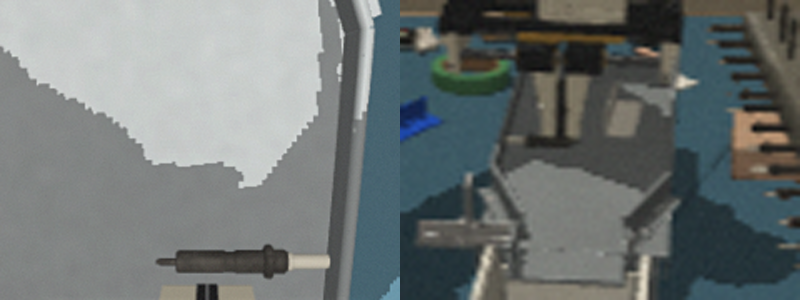

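```bash
python3 -m inch '0 0 0 0 0 0 .1;.008 0 0 0 0 0 .1;.009 0 0 0 0 0 .1;.009 0 0 0 0 0 .1;.009 0 0 0 0 0 .1;.009 0 0 0 0 0 .1;.009 -.001 0 0 0 0 .1;.009 -.001 0 0 0 0 .1;.009 -.001 0 0 0 0 .1;.009 -.002 0 0 0 0 .1;0 0 0 0 0 0 .1'; python3 look.py l13
```

```text
time_s: 24.58
tcp_pos: [0.5246, -0.0132, 0.0307]
eef_rot: [180.0, -0.0, -97.2]
contact_force: [-0.3, -0.1, 0.3]
gripper_width: 0.0089
tray tcp [[-0.0177 -0.0137]] [ 0.5246 -0.0132  0.0307] [-0.3 -0.1  0.3] t 24.5833
```

View pics/l13.png

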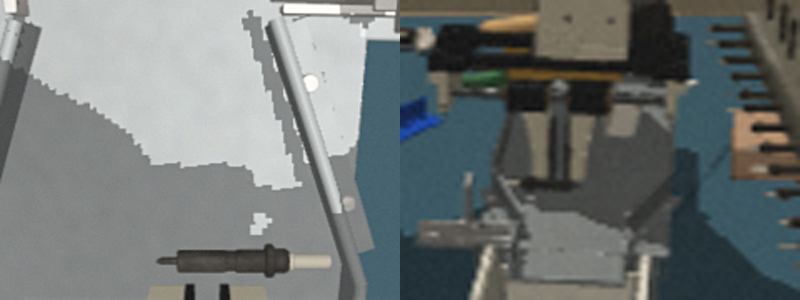

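```bash
python3 -m inch '.008 -.001 0 0 0 0 .1;.009 -.002 0 0 0 0 .1;.009 -.002 0 0 0 0 .1;.009 -.003 0 0 0 0 .1;.009 -.003 0 0 0 0 .1;0 0 0 0 0 0 .1'; python3 look.py l14
```

```text
time_s: 25.18
tcp_pos: [0.5304, -0.0583, 0.0307]
eef_rot: [180.0, -0.0, -97.2]
contact_force: [0.5, 0.4, 0.6]
gripper_width: 0.0087
tray tcp [[-0.0059 -0.0576]] [ 0.5304 -0.0583  0.0307] [0.5 0.4 0.6] t 25.1833
```

View pics/l14.png

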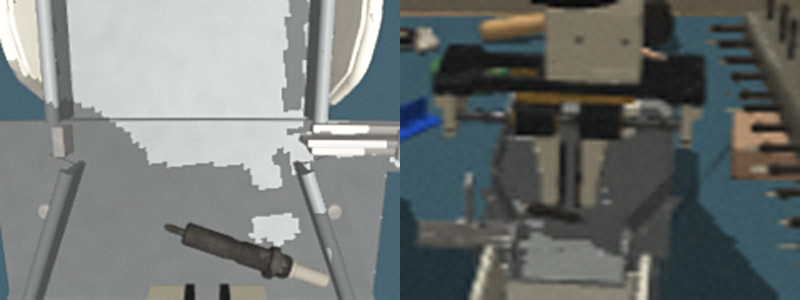

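```bash
python3 -m inch '-.003 .003 0 0 0 0 .1;0 .006 0 0 0 0 .1;.006 0 0 0 0 0 .1;.008 -.001 0 0 0 0 .1;.008 -.002 0 0 0 0 .1;0 0 0 0 0 0 .1'; python3 look.py l15
```

```text
time_s: 25.78
tcp_pos: [0.522, -0.0759, 0.0309]
eef_rot: [-180.0, -0.0, -97.2]
contact_force: [0.7, -0.5, 0.4]
gripper_width: 0.0088
tray tcp [[-0.0119 -0.0762]] [ 0.522  -0.0759  0.0309] [ 0.7 -0.5  0.4] t 25.7833
```

View pics/l15.png

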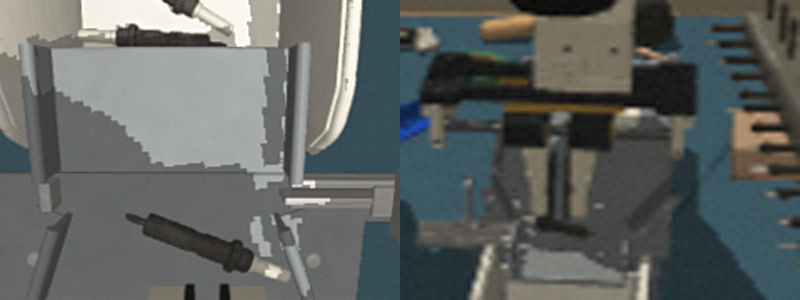

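```bash
python3 -m inch '.008 -.001 0 0 0 0 .1;.008 -.001 0 0 0 0 .1;.008 -.002 0 0 0 0 .1;.007 -.002 0 0 0 0 .1;0 0 0 0 0 0 .1'; python3 look.py l16
```

```text
time_s: 26.3
tcp_pos: [0.5239, -0.1076, 0.0307]
eef_rot: [180.0, -0.0, -97.2]
contact_force: [0.7, -0.4, 1.0]
gripper_width: 0.009
tray tcp [[-0.0057 -0.1074]] [ 0.5239 -0.1076  0.0307] [ 0.7 -0.4  1. ] t 26.3
```

View pics/l16.png

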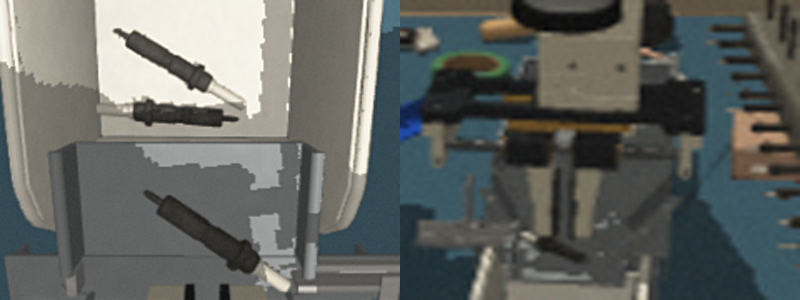

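```bash
python3 -m inch '.008 0 0 0 0 0 .1;.008 0 0 0 0 0 .1;.008 0 0 0 0 0 .1;.008 0 0 0 0 0 .1;0 0 0 0 0 0 .1'; python3 look.py l17
```

```text
time_s: 26.82
tcp_pos: [0.5195, -0.1393, 0.0307]
eef_rot: [180.0, -0.0, -97.2]
contact_force: [-0.3, -0.2, -0.2]
gripper_width: 0.0085
tray tcp [[-0.0059 -0.1394]] [ 0.5195 -0.1393  0.0307] [-0.3 -0.2 -0.2] t 26.8167
```

View pics/l17.png

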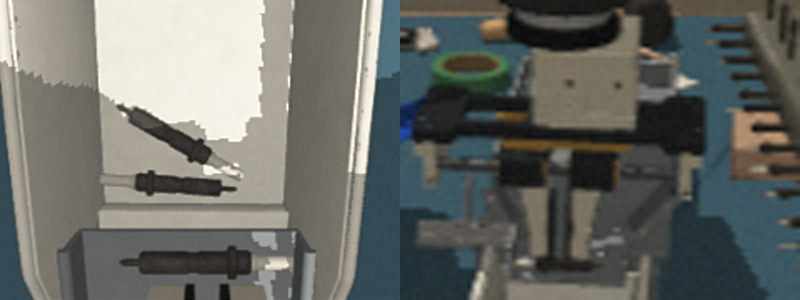

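```bash
python3 -m inch '.008 0 0 0 0 0 .1;.008 0 0 0 0 0 .1;.008 0 0 0 0 0 .1;.005 0 0 0 0 0 .1;0 0 0 0 0 0 .1;0 0 0 0 0 0 .1;0 0 0 0 0 0 .1'; python3 look.py l18
```

```text
time_s: 27.5
tcp_pos: [0.5163, -0.1668, 0.0307]
eef_rot: [180.0, 0.0, -97.2]
contact_force: [-0.2, -0.6, -0.4]
gripper_width: 0.0085
tray tcp [[-0.0054 -0.1671]] [ 0.5163 -0.1668  0.0307] [-0.2 -0.6 -0.4] t 27.5
```

View pics/l18.png

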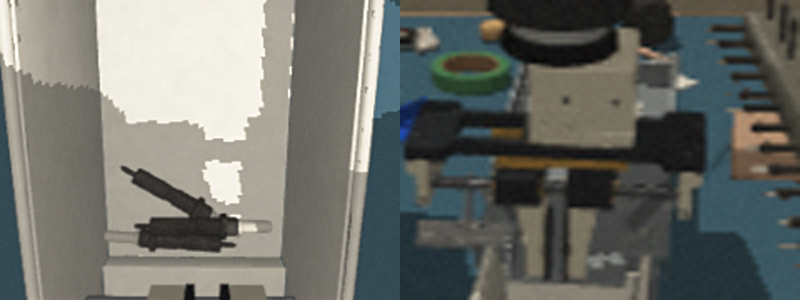

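```bash
python3 -m inch '0 0 -.02 0 0 0 0;0 0 -.035 0 0 0 0;0 0 -.035 0 0 0 0;-.01 .015 0 0 0 0 0;-.015 .025 0 0 0 0 0;-.012 .025 0 0 0 0 0;-.01 .025 0 0 0 0 0;0 .018 0 0 0 0 0;0 0 0 0 0 0 0;0 0 .02 0 0 0 0;0 0 .015 0 0 0 0;0 0 0 0 0 0 0;0 0 0 0 0 0 0'; python3 look.py l19
```

```text
time_s: 28.68
tcp_pos: [0.4148, -0.1067, 0.0856]
eef_rot: [179.9, -0.0, -97.1]
contact_force: [-0.2, 0.9, 0.3]
gripper_width: 0.0005
tray tcp [[-0.114  -0.1211]] [ 0.4148 -0.1067  0.0856] [-0.2  0.9  0.3] t 28.6833
```

View pics/l19.png

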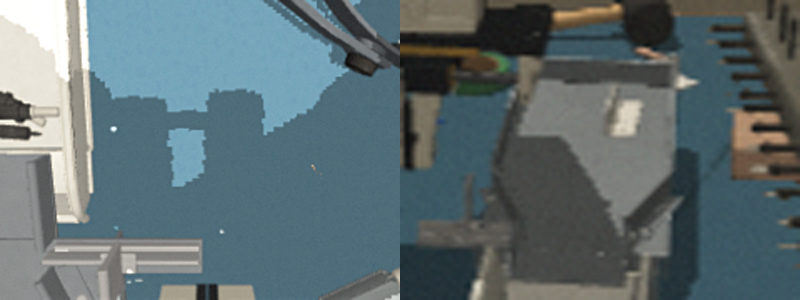

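```bash
python3 -m inch '0 0 .012 0 0 0 0;0 0 .012 0 0 0 0;0 0 .006 0 0 0 0;0 0 0 0 0 0 0;0 -.005 0 0 0 0 0;0 -.008 0 0 0 0 0;0 -.008 0 0 0 0 0;0 -.008 0 0 0 0 0;0 -.008 0 0 0 0 0;0 -.008 0 0 0 0 0;0 -.008 0 0 0 0 0;0 -.008 0 0 0 0 0;0 -.008 0 0 0 0 0;0 -.008 0 0 0 0 0;0 -.008 0 0 0 0 0;0 0 0 0 0 0 0'; python3 look.py l20
```

```text
time_s: 30.12
tcp_pos: [0.5012, -0.1174, 0.0557]
eef_rot: [-180.0, -0.0, -97.2]
contact_force: [0.4, 0.1, -0.5]
gripper_width: 0.0005
tray tcp [[-0.027  -0.1201]] [ 0.5012 -0.1174  0.0557] [ 0.4  0.1 -0.5] t 30.1167
```

View pics/l20.png

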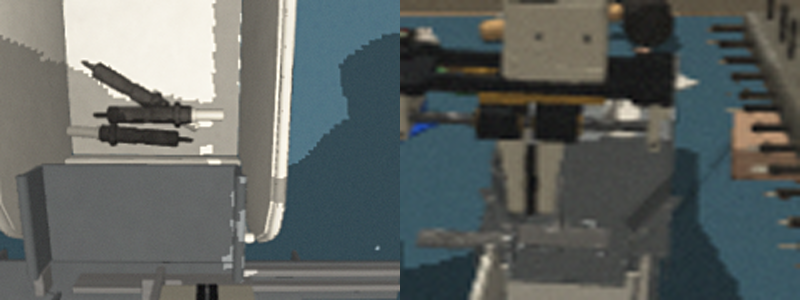

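Gate nearly shut. I'll push in small steps until the stop resists.

```bash
python3 -m inch '0 -.003 0 0 0 0 0;0 -.002 0 0 0 0 0;0 0 0 0 0 0 0'|sed -n '2p;4p'; python3 -m inch '0 -.0015 0 0 0 0 0;0 0 0 0 0 0 0'|sed -n '2p;4p'; python3 -m inch '0 -.0015 0 0 0 0 0;0 0 0 0 0 0 0'|sed -n '2p;4p'
```

```text
tcp_pos: [0.5042, -0.1178, 0.0557]
contact_force: [-0.1, 0.8, -0.1]
tcp_pos: [0.5057, -0.118, 0.0557]
contact_force: [0.2, 0.4, -1.0]
tcp_pos: [0.5074, -0.1182, 0.0558]
contact_force: [-1.8, -0.3, -0.7]
```

```bash
python3 -m inch '0 -.0015 0 0 0 0 0;0 0 0 0 0 0 0'|sed -n '2p;4p'; python3 -m inch '0 -.0015 0 0 0 0 0;0 0 0 0 0 0 0'|sed -n '2p;4p'
```

```text
tcp_pos: [0.509, -0.1185, 0.0558]
contact_force: [-1.2, 0.6, 0.8]
tcp_pos: [0.5105, -0.1187, 0.0558]
contact_force: [-0.5, 0.4, -1.3]
```

```bash
python3 -m inch '0 -.0015 0 0 0 0 0;0 0 0 0 0 0 0'|sed -n '2p;4p'; python3 -m inch '0 -.0015 0 0 0 0 0;0 0 0 0 0 0 0'|sed -n '2p;4p'; python3 look.py l21
```

```text
tcp_pos: [0.5114, -0.1188, 0.0557]
contact_force: [-3.1, 1.1, 1.5]
tcp_pos: [0.5115, -0.119, 0.0555]
contact_force: [-7.5, 2.8, 5.0]
tray tcp [[-0.0166 -0.1203]] [ 0.5115 -0.119   0.0555] [-7.5  2.8  5. ] t 31.4667
```

View pics/l21.png

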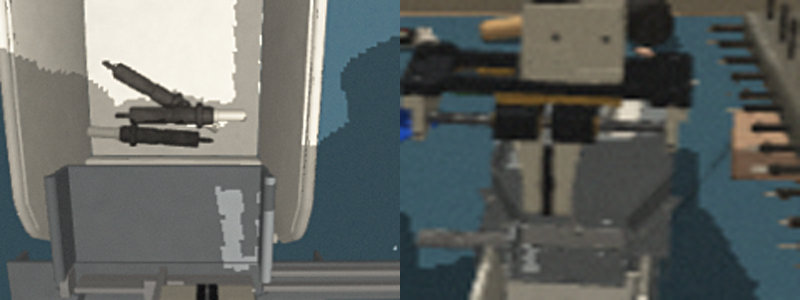

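The hard stop is reached: 7.5 N of resistance and no further motion. Now I'll back off, rise clear and check.

```bash
python3 -m inch '0 .004 0 0 0 0 0;0 .008 0 0 0 0 0;0 0 -.01 0 0 0 0;0 0 -.03 0 0 0 0;0 0 -.04 0 0 0 0;0 0 -.04 0 0 0 0;0 0 -.04 0 0 0 0;0 0 -.03 0 0 0 0;-.03 0 -.02 0 0 0 0;-.035 0 0 0 0 0 0;-.03 -.01 0 0 0 0 0;-.02 -.01 0 0 0 0 0;0 0 0 0 0 0 0;0 0 0 0 0 0 0;0 0 0 0 0 0 0;0 0 0 0 0 0 0'
python3 - <<'E'
from h import *
T=np.load("T.npy");im=r.capture("wrist")[:,:,::-1].copy();p=r.camera_params("wrist")
s=r.get_state();print(totray(T,s['tcp_pos']),s['tcp_pos'])
P=np.array([[0,-120,110],[0,-131,110],[0,-109,110],[36.5,-120,75],[-36.5,-120,75],[36,69,80],[10,69,80],[10,144,80]])/1000
u0=proj(p,tray(T,P))
x,y,w,h=150,10,220,240;k=2.5
c=cv2.resize(im[y:y+h,x:x+w],None,fx=k,fy=k,interpolation=cv2.INTER_CUBIC)
for u in (u0-[x,y])*k: cv2.circle(c,tuple(int(round(v)) for v in u),2,(0,0,255),-1)
cv2.imwrite("pics/l22.png",c)
E
```

```text
time_s: 32.9
tcp_pos: [0.5352, -0.0065, 0.2662]
eef_rot: [-180.0, 0.0, -97.2]
contact_force: [-0.0, -0.8, 0.4]
gripper_width: -0.0003
[[-0.00812578 -0.0057298 ]] [ 0.53521244 -0.00659096  0.26618679]
```

View pics/l22.png

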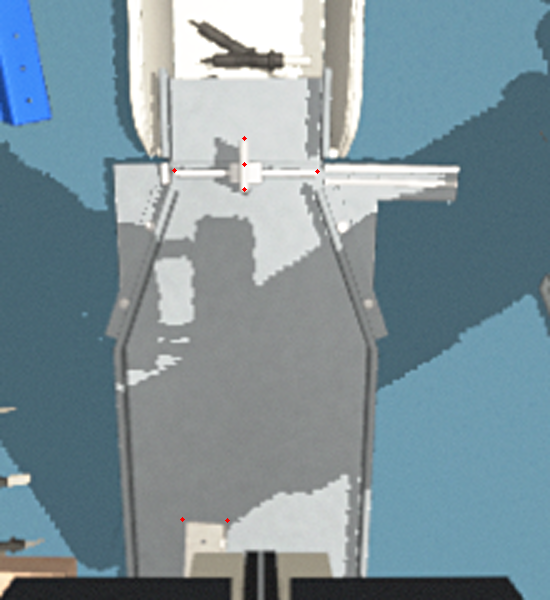

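```bash
python3 -c "
from plant import r
print(r.get_state()['contact_force']); print(r.close_job())"
```

```text
[-0.15236756 -0.22814488 -0.41877499]
the job is handed in; nothing more can be done
None
```

I pushed the gate open, swept the three sheet holders one at a time off the tongue into the white bin, and pushed the gate shut against its stop. I handed the job in at about 33 s of the 69 s allowed; no verdict is reported.

**Last checks:** The last pictures show all three sheet holders in the bin. The gate tab is where the shut position predicts, and the long clip's end edge matches its start measurement. The stop resisted at 7.5 N with no further motion. The bin showed no visible shift, though I only judged that by eye. The arm is raised clear, with contact force near zero.

**What disagreed:**
- **Fingertip offset:** The real fingertips ended about 33 mm short of the reported TCP. My first push went over the tab without moving the gate. I found the offset in the pictures, confirmed it by touching the deck, and worked with it after that.
- **Deck touch:** That touch pressed on the deck with up to about 35 N vertically, through the fingertips.

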